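# Swap the expired vials in the dispensary's locked jug for fresh ones

### The arm

A 6-joint arm with a two-finger parallel gripper is mounted at the origin on the work surface. World frame = base frame: x ahead of the robot, y to its left, z up, the work surface at z = 0. Lengths are in m, angles in rad, forces in N, time in s.
With the tool pointing down it reaches from about 0.225 to 0.875 m from the base axis. Payload 3.4 kg.
Tool frame: the origin (TCP) lies midway between the tips of the shut fingers; the grasp point (between the pads) lies 19 mm behind it; z points along the fingers, y is the line along which they close (so a half turn about z gives the same grasp; the last joint's range is limited). The gripper opens to 85 mm and grips with 20 to 120 N. Pads are 22 mm wide; open, the fingers measure 114 mm over their backs; the gripper's body (76 mm by 85 mm) begins 54 mm behind the grasp point. The pads swing forward as they close: fully open they stand 13 mm farther back than shut.
Start: joints at [1.017, 0.276, 1.505, -0, 1.361, -0.121], TCP at [0.241, 0.522, 0.231] pointing down, gripper open.
Joint ranges: [-2.89, 2.89], [-0.75, 2.08], [0.22, 2.7], [-1.18, 4.32], [0.11, 2.71], [-2.7, 2.7]. Speed limits (rad/s): [2.57, 2.57, 3.14, 3.14, 3.14, 3.14].

### API

Orientations are given as a unit quaternion [w, x, y, z].
In Python, from rig import * gives the robot as it stands.
- The arm moves only by the tool apply_moves, never from a script. Its argument "steps" is one flat list of numbers, 4 for each row, row after row: the shift along the world's x, y, z in cm, then the turn about the world's z in degrees. A call has 1 to 8 rows; each row is the pose to reach, as a shift and turn from the pose commanded when the call began; what a row does not reach only later rows make up. A row lasts 1/12 s, in which the tool goes at most 41.7 mm and 7.16 degrees, less where a joint would pass 70% of its speed; a pose out of reach is approached as far as the arm can. A call with a gripper value outside its range is refused whole. "jaw" is the closure in counts, from 0 (fully open) to 255 (shut), set as the call begins (left out, the last holds). The fingers move at their own pace and stop on an object; "newtons" is the grip in N (left out, the last holds). Time passes only in rows, so rows that repeat a pose let the fingers close. It gives the time, the measured TCP pose, the force, the opening and the grip force at its end, in the units of the state.
- get_state(): the state, without advancing time (a new reading comes with each control period).
- get_image(name): name is "side" or "top" or "wrist"; returns the picture (384x512x3 uint8, red, green, blue); there is no depth.
- calibration(name): a dict with "fx", "fy", "cx", "cy" (pixels), "xyz" and "rotation" of the camera in the world. Camera axes: x right, y up, looking along -z (the intrinsics and any distortion apply to the point x, -y, -z); pixel columns grow to the right and rows downward; lengths in m; the calibration is good to about 2 mm. A picture is of the moment at which its call begins: read the wrist's pose just before it. calibration takes no time and is no camera call; for the wrist camera it gives the pose at the moment of the call.
- sign_off(): hands the job in; it is judged then, once.
The state is a dict: "clock": time; "qpos": joint angles; "qd": joint speeds; "effort": joint torques, N m; "position": TCP position; "ee_rot": TCP orientation; "contact_force": force on the tool from outside, world axes, zero at the start; "moment": the same for the moment, N m; "width": finger opening in m; "gripper_force": force on a finger pad.
Only numpy, scipy, OpenCV 4.12 (cv2) and the standard library are available. Lean on these libraries where they do the work, as an engineer would, in place of code of your own. Each camera call takes 0.05 s, during which the arm holds its last target. There are 200 camera calls.

### The job

Push the orange key down through the tower's slot to press the latch tab fully home, and put the key back upright in its stand. Take the freed jug by its handle off its stand, tip all expired red-capped vials out into the green tray, and stand the empty jug upright in the middle of the black pad. Then put every fresh blue-capped vial into the jug, with nothing left astray and the pen pot, carton and pill jar left where they are.

Things in the scene. Friction and masses are not known exactly. Their poses are not given: they have to be found in the camera images.
- jug_c (a point): blue open plastic jug, round, 80 mm tall, 72 mm outside diameter at the foot and 96 mm at the rim, wall 4 mm, floor 5 mm thick, about 0.16 kg. This point is on its axis half-way up (40 mm above its underside); z is up through the mouth, +x points to the black handle. On the -x side a foot lug 26 mm wide and 8 mm thick sticks out to 58 mm from the axis
- jug_handle (a point): gripping place on the jug's black upright D-shaped side handle, 78 mm from the jug's axis along the jug's +x and 55 mm above its underside. The whole handle is a plate 14 mm thick (along the jug's y), with its upright bar 12 mm wide (jug x from 72 to 84 mm) and reaching from 16 to 78 mm above the underside; 24 mm of free space between bar and rim. Same axes as the jug
- jug_mouth (a point): centre of the jug's mouth, at rim height, on its axis, 80 mm above its underside
- dock_top (a point): centre of the top of the round grey stand (116 mm across, 30 mm high) on which the jug stands at the start, its handle along the stand's +x; a steel bolt over the foot lug locks the jug down until the latch tab is pressed. Fixed
- slot (a point): centre of the slot's mouth in the yellow top plate of the latch tower, 115 mm from the stand's axis on its -x side, 65 mm above the table. The slot is 11 mm (along the stand's x) by 24 mm (along its y); the tower is 50 by 54 mm outside. The red latch tab is hidden inside, its top 20 mm below the slot's mouth when unpressed
- tab (a joint): how far the hidden latch tab is pressed down, in m: 0 locked, 0.012 fully home. It gives way at about 3 N all the way (8 N s/m of damping besides), stays where it is pushed, and draws the bolt back 1.25 times as far; the lug is free once the tab is at 0.010 or more
- key_grip (a point): centre of the orange square grip (22 x 22 mm, 45 mm tall) of the release key; z is up. Below the grip a straight steel rod 6 mm thick, 60 mm long. The key stands upright in its stand at the start, 0.06 kg
- key_tip (a point): lower end of the release key's rod, 82.5 mm below the grip's centre
- keystand_top (a point): centre of the top of the grey key stand, a fixed block 56 x 56 x 64 mm with a 14 mm square hole right through; the key hangs in it with the underside of its grip resting on this top, 64 mm above the table (rod tip then 4 mm above the table)
- tray: lime green open returns tray, 220 mm (x) by 200 mm (y), 50 mm high, wall and floor 4 mm; fixed. Origin under its centre
- pad: round black rubber pad, 120 mm across, 2 mm thick, fixed on the table. Origin at the centre of its underside
- stock: shallow brown cardboard stock tray, 170 x 170 mm, lip 9 mm high (above the table), wall and floor 4 mm; fixed; the fresh vials stand in it. Origin under its centre
- penpot_c (a point): grey pen pot, 100 mm tall, a bystander; its centre
- carton_c (a point): orange carton, 50 x 90 x 60 mm, a bystander; its centre
- pills_c (a point): white pill jar, 90 mm tall, a bystander; its centre
- old1_c (a point): expired vial: amber, red cap, cylinder 22 mm diameter and 38 mm tall, 20 g, standing inside the jug at the start; its centre, z along its axis. May be absent
- old2_c (a point): expired vial: amber, red cap, cylinder 22 mm diameter and 38 mm tall, 20 g, standing inside the jug at the start; its centre, z along its axis. May be absent
- old3_c (a point): expired vial: amber, red cap, cylinder 22 mm diameter and 38 mm tall, 20 g, standing inside the jug at the start; its centre, z along its axis. May be absent
- old4_c (a point): expired vial: amber, red cap, cylinder 22 mm diameter and 38 mm tall, 20 g, standing inside the jug at the start; its centre, z along its axis. May be absent
- fresh1_c (a point): fresh vial: white, blue cap, cylinder 22 mm diameter and 38 mm tall, 20 g, standing in the stock tray at the start; its centre, z along its axis. May be absent
- fresh2_c (a point): fresh vial: white, blue cap, cylinder 22 mm diameter and 38 mm tall, 20 g, standing in the stock tray at the start; its centre, z along its axis. May be absent
- fresh3_c (a point): fresh vial: white, blue cap, cylinder 22 mm diameter and 38 mm tall, 20 g, standing in the stock tray at the start; its centre, z along its axis. May be absent
- fresh4_c (a point): fresh vial: white, blue cap, cylinder 22 mm diameter and 38 mm tall, 20 g, standing in the stock tray at the start; its centre, z along its axis. May be absent
- fresh5_c (a point): fresh vial: white, blue cap, cylinder 22 mm diameter and 38 mm tall, 20 g, standing in the stock tray at the start; its centre, z along its axis. Always there, in the middle of the stock tray at the start
Things that resemble listed ones, but are neither listed nor needed, are in the scene too. What is shaped like the part that bears key_grip but turquoise, white or yellow is not meant.

How it is judged:
On the way, in this order (a step that is already met when the one before it is completed fails the run):
1. the key is in the slot and the latch tab is pressed home (value of joint tab above 0.0105 m and horizontal distance between key_tip and slot below 0.015 m and height (world z) of key_tip below 0.06 m), for 0.1 s.
2. the jug is lifted off its stand (z of jug_c in the frame of dock_top above 0.07 m), for 0.1 s.
3. the jug is tipped past 75 degrees with its mouth over the green tray (angle between jug_c's own z axis and vertical above 1.31 rad and horizontal distance between jug_mouth and tray below 0.13 m), for 0.1 s.
4. the jug, emptied of expired vials, stands upright on the pad (angle between jug_c's own z axis and vertical below 0.12 rad and horizontal distance between jug_c and pad below 0.03 m and height (world z) of jug_c below 0.05 m and distance between each of old1_c, old2_c, old3_c, old4_c and jug_c above 0.06 m), for 0.3 s.
At the end, for the whole second after the job is handed in: jug upright (7 deg) on the pad, axis within 30 mm of its centre; every expired vial inside the green tray; every fresh vial inside the jug; key down in its stand (tip within 12 mm of the hole axis and of the table, 11 deg of upright); latch tab still pressed 9.5 mm or more (angle between jug_c's own z axis and vertical below 0.12 rad and horizontal distance between jug_c and pad below 0.03 m and height (world z) of jug_c below 0.05 m and x of old1_c in the frame of tray between -0.108 and 0.108 m and y of old1_c in the frame of tray between -0.098 and 0.098 m and height (world z) of each of old1_c, old2_c, old3_c, old4_c below 0.048 m and x of old2_c in the frame of tray between -0.108 and 0.108 m and y of old2_c in the frame of tray between -0.098 and 0.098 m and x of old3_c in the frame of tray between -0.108 and 0.108 m and y of old3_c in the frame of tray between -0.098 and 0.098 m and x of old4_c in the frame of tray between -0.108 and 0.108 m and y of old4_c in the frame of tray between -0.098 and 0.098 m and horizontal distance between each of fresh1_c, fresh2_c, fresh3_c, fresh4_c, fresh5_c and jug_c below 0.042 m and z of fresh1_c in the frame of jug_c between -0.04 and 0.042 m and z of fresh2_c in the frame of jug_c between -0.04 and 0.042 m and z of fresh3_c in the frame of jug_c between -0.04 and 0.042 m and z of fresh4_c in the frame of jug_c between -0.04 and 0.042 m and z of fresh5_c in the frame of jug_c between -0.04 and 0.042 m and horizontal distance between key_tip and keystand_top below 0.012 m and height (world z) of key_tip below 0.012 m and angle between key_grip's own z axis and vertical below 0.2 rad and value of joint tab above 0.0095 m); the robot touches nothing.
It fails at once if the pen pot is moved more than 40 mm (distance of penpot_c from where it was at the start of the episode above 0.04 m).
It fails at once if the carton is moved more than 40 mm (distance of carton_c from where it was at the start of the episode above 0.04 m).
It fails at once if the pill jar is moved more than 40 mm (distance of pills_c from where it was at the start of the episode above 0.04 m).
Of old1, old2, old3, old4 only 2 to 4 are there at a start; the rules pass over those that are not, and their reading is None.
Of fresh1, fresh2, fresh3, fresh4 only 2 to 4 are there at a start; the rules pass over those that are not, and their reading is None.
At some moment in a run one of fresh5 may be knocked a few centimetres aside while the robot is not near it.
It also fails if it takes over 210 s, if anything falls off the work surface, if the arm or the gripper's body presses on something with over 40 N, if the wrist force passes 120 N, or if a joint passes its speed limit or range.

## Working session

There is one attempt and no reset: what is moved stays moved. The work goes in short steps, Python scripts to look and compute and a tool call to move; the robot and the scene stay as the last step left them, time stands still between calls to the robot, and variables do not carry over. Pictures are saved under pics/ and viewed, at most 14 in all, crops included, and the job is handed in when it is done.

Besides the shell and the picture viewer there is one more tool, called as a command line: name --argument value ..., lists and objects as JSON in quotes. apply_moves: Moves the arm, as the interface text tells. Its arguments: {"type":"object","properties":{"steps":{"type":"array","items":{"type":"number"}},"jaw":{"type":"number"},"newtons":{"type":"number"}},"required":["steps"]}

```bash
mkdir -p pics; ls; cat > h.py <<'E'
from rig import *
import numpy as np, cv2
def cam(n):
    c=calibration(n); im=get_image(n); return c,im
def save(im,f,s=1.0):
    cv2.imwrite('pics/'+f,cv2.cvtColor(cv2.resize(im,None,fx=s,fy=s,interpolation=cv2.INTER_CUBIC),cv2.COLOR_RGB2BGR))
def ray(c,u,v):
    d=np.array([(u-c['cx'])/c['fx'],-(v-c['cy'])/c['fy'],-1.0]); R=np.array(c['rotation'])
    if R.shape!=(3,3):
        from scipy.spatial.transform import Rotation as Ro
        R=Ro.from_quat(np.roll(R,-1)).as_matrix()
    return np.array(c['xyz']),R@d
def onz(c,u,v,z):
    o,d=ray(c,u,v); return o+d*(z-o[2])/d[2]
def proj(c,p):
    R=np.array(c['rotation']); q=R.T@(np.array(p)-np.array(c['xyz']))
    return c['cx']+c['fx']*q[0]/-q[2], c['cy']-c['fy']*q[1]/-q[2]
E
python3 - <<'E'
from h import *
for n in('top','side'):
    c,im=cam(n); save(im,n+'0.png',1.5); print(n,c)
print(get_state())
E
```

```text
pics
top {'fx': 418.30792463069565, 'fy': 418.30792463069565, 'cx': 256.5448790603062, 'cy': 193.0918233304327, 'xyz': array([0.468034  , 0.01073065, 1.21702889]), 'rotation': array([ 0.71198568,  0.03939675, -0.03073752, -0.7004138 ])}
side {'fx': 477.0123312552765, 'fy': 477.0123312552765, 'cx': 256.3953594743235, 'cy': 190.71707764569234, 'xyz': array([-0.0347916 ,  0.87363667,  0.75860347]), 'rotation': array([-0.27214098, -0.15246504,  0.46180302,  0.83032022])}
{'clock': 0.1, 'qpos': array([ 1.01696516e+00,  2.76528498e-01,  1.50599465e+00,  2.02395473e-05,
        1.36069335e+00, -1.21023250e-01]), 'qd': array([-4.43575305e-05, -2.67985730e-03, -2.83934178e-03,  5.50777541e-04,
       -3.19945699e-03, -1.73756816e-03]), 'effort': array([ 4.95359782e-04, -4.17699909e+01, -2.46405941e+01, -1.92490515e-04,
        5.86004215e-03,  5.08200372e-06]), 'position': array([0.2409334, 0.5215802, 0.2305328]), 'ee_rot': array([-2.78133903e-04,  2.14720850e-01,  9.76675124e-01, -7.62864496e-04]), 'contact_force': array([-0.3811337 ,  0.65851536, -0.33393098]), 'moment': array([-0.01848482,  0.02447297,  0.00444665]), 'gripper_force': 0.0, 'width': 0.08531917716669504}
```

View pics/top0.png

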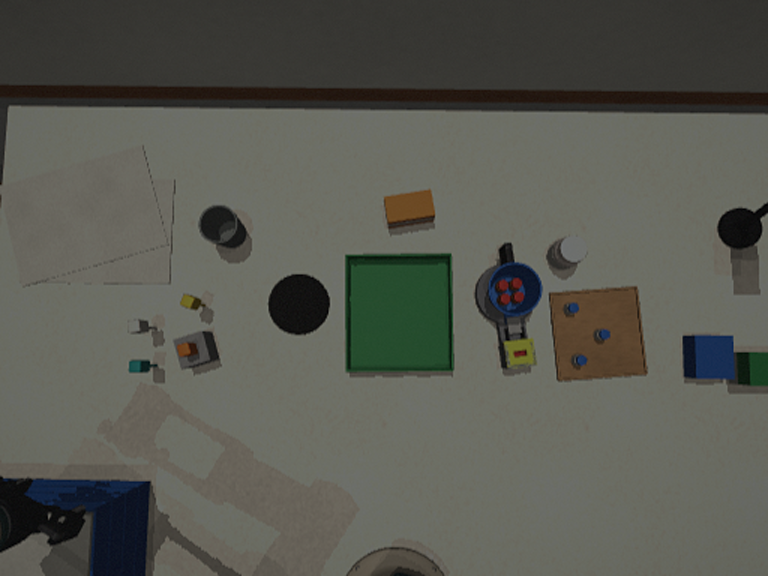

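View pics/side0.png

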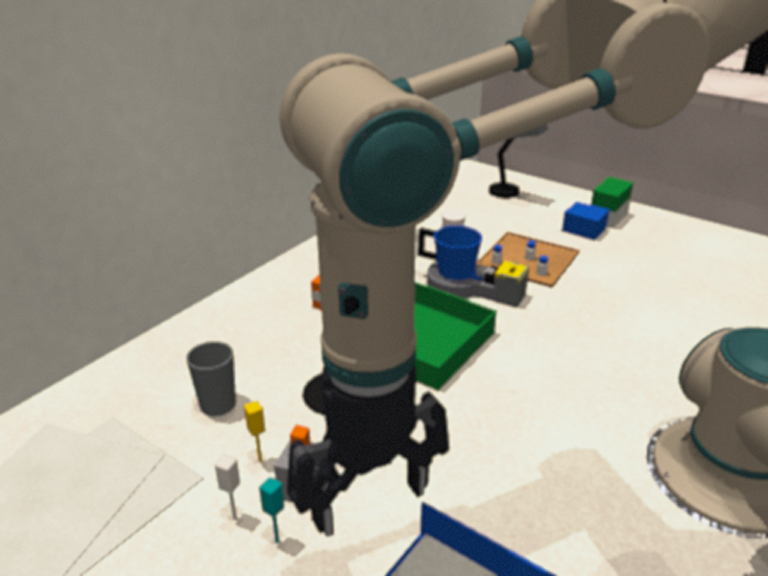

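Top view: key (187,350) in its stand, tower (518,353), jug (512,290) with 4 red caps, handle up-image, pad (299,304), tray (400,312), stock with 3 blue caps (572,308), (603,335), (580,360).

```bash
cat >> h.py <<'E'
def blobs(im,lo,hi,amin=8):
    h=cv2.cvtColor(im,cv2.COLOR_RGB2HSV); m=cv2.inRange(h,np.array(lo),np.array(hi))
    cs,_=cv2.findContours(m,cv2.RETR_EXTERNAL,cv2.CHAIN_APPROX_NONE)
    return sorted([(cv2.contourArea(k),cv2.minAreaRect(k)) for k in cs if cv2.contourArea(k)>amin],key=lambda a:-a[0])
E
python3 - <<'E'
from h import *
c=calibration('top')
from scipy.spatial.transform import Rotation as Ro
im=cv2.cvtColor(cv2.imread('pics/top0.png'),cv2.COLOR_BGR2RGB); im=cv2.resize(im,(512,384),interpolation=cv2.INTER_AREA)
for nm,lo,hi,z in (('orange',(5,150,60),(18,255,255),.109),('yellow',(22,120,90),(33,255,255),.065),('blue',(105,120,50),(125,255,255),.04),('green',(50,120,50),(75,255,255),.05),('black',(0,0,0),(180,255,38),.002),('red',(0,170,80),(4,255,255),.073)):
    print(nm)
    for a,r in blobs(im,lo,hi)[:7]:
        print(int(a),np.round(r[0],1),np.round(r[1],1),round(r[2]),np.round(onz(c,*r[0],z)[:2],3), [list(np.round(onz(c,*q,z)[:2],3)) for q in cv2.boxPoints(r)] if nm in('yellow','green') else '')
E
```

```text
orange
497 [272.6 137.4] [17.4 31.4] 81 [ 0.73  -0.016] 
45 [122.  232.5] [7. 8.] 90 [0.468 0.38 ] 
yellow
221 [346.4 234.2] [15.8 18.9] 81 [ 0.474 -0.222] [[np.float64(0.491), np.float64(-0.193)], [np.float64(0.499), np.float64(-0.244)], [np.float64(0.457), np.float64(-0.25)], [np.float64(0.448), np.float64(-0.199)]]
40 [124.3 200.3] [7.  7.3] 18 [0.557 0.392] [[np.float64(0.55), np.float64(0.404)], [np.float64(0.569), np.float64(0.399)], [np.float64(0.564), np.float64(0.38)], [np.float64(0.544), np.float64(0.386)]]
blue
950 [342.8 192.3] [35.4 34.6] 45 [ 0.591 -0.217] 
673 [476. 238.] [28. 26.] 90 [ 0.469 -0.586] 
390 [ 40. 328.] [16. 46.] 90 [0.202 0.617] 
134 [ 80. 326.] [10. 32.] 90 [0.21  0.506] 
23 [402.5 222.5] [5. 5.] 90 [ 0.509 -0.383] 
21 [382. 205.] [5.4 5.4] 63 [ 0.557 -0.327] 
20 [387.5 239.5] [5. 5.] 90 [ 0.461 -0.341] 
green
4487 [266. 209.] [70. 74.] 0 [ 0.54  -0.001] [[np.float64(0.436), np.float64(0.094)], [np.float64(0.643), np.float64(0.099)], [np.float64(0.646), np.float64(-0.098)], [np.float64(0.439), np.float64(-0.099)]]
225 [505.5 245.5] [21. 11.] 90 [ 0.45  -0.661] [[np.float64(0.479), np.float64(-0.647)], [np.float64(0.479), np.float64(-0.677)], [np.float64(0.422), np.float64(-0.675)], [np.float64(0.421), np.float64(-0.645)]]
black
3532 [255.5  63.7] [511.1   9.4] 1 [0.98  0.036] 
1788 [ 80.3 352. ] [34.6 63.8] 3 [0.13  0.517] 
1527 [ 28.5 342.5] [49. 57.] 90 [0.153 0.666] 
1197 [198.8 202.8] [38.9 39.6] 45 [0.558 0.195] 
616 [495.9 151.5] [26.5 34.5] 81 [ 0.722 -0.672] 
283 [143.4 147.6] [18.6 22.7] 40 [0.719 0.364] 
165 [459.5 237.5] [27.  7.] 90 [ 0.47  -0.559] 
red
20 [345.5 197.5] [5. 5.] 90 [ 0.574 -0.218] 
19 [336.5 198.5] [5. 5.] 90 [ 0.57  -0.194] 
19 [344.5 188.5] [5. 5.] 90 [ 0.598 -0.215] 
18 [335.  189.5] [4.9 4.9] 45 [ 0.595 -0.189]
```

apply_moves --steps '[20,-14,3,0,20,-14,3,0,20,-14,3,0,20,-14,3,0,20,-14,3,0,20,-14,3,0,20,-14,3,0,20,-14,3,0]' --jaw 100

```text
clock: 0.77
position: [0.4427, 0.3807, 0.2609]
ee_rot: [-0.0, 0.217, 0.976, -0.0]
contact_force: [-0.4, 0.0, -0.4]
width: 0.0519
gripper_force: 0.0
```

```bash
python3 - <<'E'
from h import *
s=get_state(); c,im=cam('wrist'); save(im,'w1.png',1.5); print(s['clock'],s['position'],s['ee_rot'],s['width'],c)
E
```

```text
0.7667 [0.44265527 0.3806944  0.26085557] [-3.35158781e-04  2.16623212e-01  9.76255216e-01 -1.55514923e-04] 0.05189008218997699 {'fx': 264.33789216616844, 'fy': 264.33789216616844, 'cx': 257.5245931598613, 'cy': 187.87286089784325, 'xyz': array([0.37093279, 0.41344546, 0.40357562]), 'rotation': array([ 0.83343872, -0.13209687, -0.08426246,  0.52993411])}
```

View pics/w1.png

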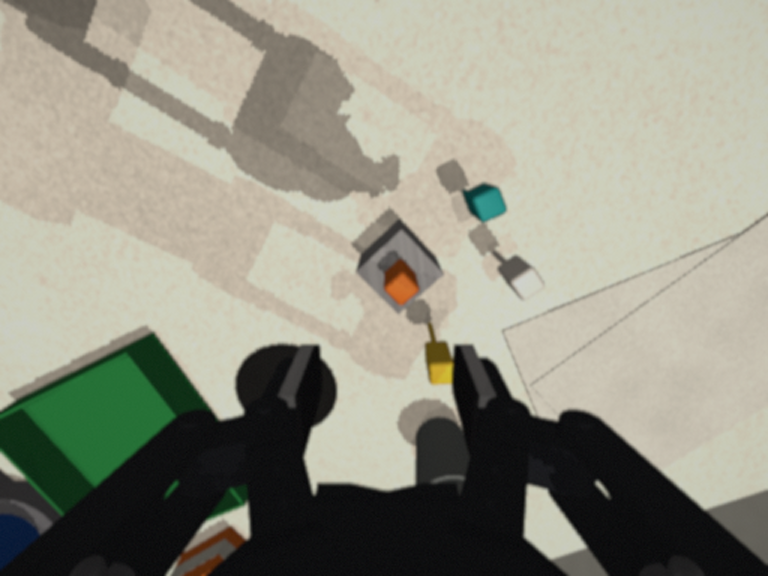

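Wrist view: stand top (grey diamond about (400,266)), key top face near (402,288); lookalike keys are clear of it except yellow at (440,370).

```bash
cat > k.py <<'E'
from h import *
s=get_state();c,im=cam('wrist'); h=cv2.cvtColor(im,cv2.COLOR_RGB2HSV)
print(s['position'])
m=cv2.inRange(h,np.array((3,150,60)),np.array((20,255,255)))
n,l,st,ce=cv2.connectedComponentsWithStats(m)
i=1+np.argmax([st[j,4] if abs(ce[j][0]-267)<60 else 0 for j in range(1,n)])
v=h[...,2][l==i]; t=(int(np.percentile(v,10))+int(np.percentile(v,95)))//2
mt=((l==i)&(h[...,2]>t)).astype(np.uint8)
r=cv2.minAreaRect(cv2.findNonZero(mt)); print('top px',r,t)
P=np.array([onz(c,*q,.109)[:2] for q in cv2.boxPoints(r)]); print(P.round(4),P.mean(0).round(4))
e=np.diff(P[[0,1,2]],axis=0); print('edges',np.hypot(*e.T).round(4),np.degrees(np.arctan2(e[:,1],e[:,0])).round(1))
E
python3 k.py; python3 - <<'E'
from h import *
c=calibration('wrist')
P=np.array([onz(c,u/1.5,v/1.5,.064)[:2] for u,v in((400,222),(441,270),(403,310),(358,268))]);e=np.diff(P,axis=0)
print(P.round(4),P.mean(0).round(4),np.hypot(*e.T),np.degrees(np.arctan2(e[:,1],e[:,0])))
E
```

```text
[0.44119045 0.38151493 0.26070861]
top px ((267.2500305175781, 193.75001525878906), (15.55634880065918, 16.26345443725586), 45.0) 146
[[0.4623 0.369 ]
 [0.4551 0.3871]
 [0.4729 0.3933]
 [0.4805 0.375 ]] [0.4677 0.3811]
edges [0.0195 0.0189] [111.6  19.1]
[[0.4246 0.4016]
 [0.4791 0.4172]
 [0.4998 0.3707]
 [0.4463 0.3508]] [0.4624 0.3851] [0.05665556 0.05086405 0.05714316] [  15.90487856  -65.90504011 -159.639626  ]
```

apply_moves --steps '[2.6,0,-4,-7,2.6,0,-6,-14,2.6,0,-8,-21,2.6,0,-10,-28,2.6,0,-10,-35,2.6,0,-10,-42,2.6,0,-10,-45,2.6,0,-10,-45]'

```text
clock: 1.53
position: [0.4652, 0.3832, 0.1608]
ee_rot: [-0.0, 0.571, 0.821, -0.001]
contact_force: [0.9, 0.8, -0.0]
width: 0.052
gripper_force: 0.0
```

```bash
python3 k.py; python3 - <<'E'
from h import *
c,im=cam('wrist'); save(im,'w2.png',1.2)
E
```

```text
[0.46523191 0.38320688 0.16084223]
top px ((259.9898376464844, 208.1421356201172), (25.363948822021484, 23.084043502807617), 4.085616588592529) 107
[[0.4606 0.37  ]
 [0.4552 0.389 ]
 [0.4743 0.3944]
 [0.4803 0.3756]] [0.4676 0.3822]
edges [0.0197 0.0199] [105.8  15.9]
```

View pics/w2.png

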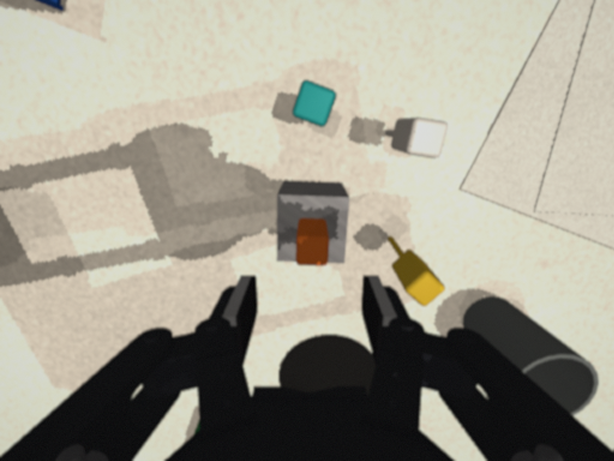

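apply_moves --steps '[0.2,-0.1,-2,-4,0.2,-0.1,-4,-4,0.2,-0.1,-6,-4,0.2,-0.1,-8,-4,0.2,-0.1,-8.9,-4,0.2,-0.1,-8.9,-4,0.2,-0.1,-8.9,-4]'

```text
clock: 2.22
position: [0.469, 0.3814, 0.0725]
ee_rot: [-0.0, 0.6, 0.8, -0.0]
contact_force: [0.0, 0.2, 0.9]
width: 0.052
gripper_force: 0.0
```

apply_moves --steps '[0,0,0,0,0,0,0,0,0,0,0,0,0,0,0,0,0,0,0,0]' --jaw 255 --newtons 60

```text
clock: 2.63
position: [0.47, 0.3817, 0.0739]
ee_rot: [0.0, 0.6, 0.8, 0.001]
contact_force: [-0.7, 0.5, 5.4]
width: 0.0211
gripper_force: 59.0
```

apply_moves --steps '[0,0,4,0,0,0,8,0,0,0,12,0,0,-3,13,0,0,-7,13,0,0,-11,13,0,0,-15,13,0,0,-19,13,0]'

```text
clock: 3.3
position: [0.4685, 0.1894, 0.2025]
ee_rot: [0.0, 0.6, 0.8, 0.0]
contact_force: [0.7, -0.1, -0.3]
width: 0.0213
gripper_force: 59.8
```

apply_moves --steps '[0,-4,0,0,0,-8,0,0,0,-12,0,0,0,-16,0,0,0,-20,0,0,0,-24,0,0,0,-28,0,0,0,-32,0,0]'

```text
clock: 3.97
position: [0.4685, -0.1309, 0.2025]
ee_rot: [0.0, 0.6, 0.8, 0.0]
contact_force: [0.7, 0.6, -0.2]
width: 0.0212
gripper_force: 59.8
```

apply_moves --steps '[0,-4,0,0,0,-8,0,0,0,-11,0,0,0,-13,0,0,0,-13,0,0,0,-13,0,0]'

```text
clock: 4.47
position: [0.4687, -0.2597, 0.202]
ee_rot: [-0.001, 0.601, 0.799, 0.0]
contact_force: [-0.6, 0.2, -0.3]
width: 0.0212
gripper_force: 59.8
```

```bash
python3 - <<'E'
from h import *
s=get_state(); c,im=cam('wrist'); save(im,'w3.png',1.5); print(s['position'],s['width'],s['ee_rot'])
c2,im2=cam('top'); save(im2[150:300,300:440],'t3.png',4)
for nm,lo,hi,z in (('yellow',(22,100,60),(33,255,255),.065),('red',(0,150,60),(5,255,255),.045),('blue',(105,100,40),(125,255,255),.11)):
    for a,r in blobs(im,lo,hi,20)[:3]:
        P=np.array([onz(c,*q,z)[:2] for q in cv2.boxPoints(r)]);e=np.diff(P[:3],axis=0)
        print(nm,int(a),np.round(r[0],1),P.mean(0).round(4),np.hypot(*e.T).round(4),np.degrees(np.arctan2(e[:,1],e[:,0])).round(1))
    for a,r in blobs(im2,lo,hi,15)[:5]:
        P=np.array([onz(c2,*q,z)[:2] for q in cv2.boxPoints(r)]);e=np.diff(P[:3],axis=0)
        print(' top',nm,int(a),np.round(r[0],1),P.mean(0).round(4),np.hypot(*e.T).round(4),np.degrees(np.arctan2(e[:,1],e[:,0])).round(1))
E
```

```text
[ 0.46872903 -0.25969448  0.20195166] 0.021204952595118766 [-5.35121416e-04  6.01328296e-01  7.99001842e-01  2.26101142e-04]
yellow 1926 [272.5 146. ] [ 0.4747 -0.2231] [0.0504 0.053 ] [ 16.  -71.4]
 top yellow 269 [346.4 234.5] [ 0.4727 -0.2217] [0.0551 0.0468] [ -82.7 -174. ]
 top yellow 50 [124.4 200.3] [0.5567 0.3919] [0.0218 0.0222] [ -15.8 -107.3]
red 243 [368.5 145. ] [ 0.5806 -0.1941] [0.0235 0.0183] [ 16.  -65.9]
red 242 [391.5 148. ] [ 0.6071 -0.19  ] [0.0214 0.0185] [ 16.  -64.5]
red 228 [362.9 167.8] [ 0.585  -0.2204] [0.0217 0.0191] [ 30.7 -53.3]
 top red 24 [335. 190.] [ 0.5968 -0.1944] [0.0168 0.017 ] [-89.1 179.9]
 top red 24 [344.  188.5] [ 0.6015 -0.2196] [0.0168 0.0141] [-89.1 179.7]
 top red 22 [336.3 198.8] [ 0.5722 -0.1978] [0.014  0.0157] [ -44.4 -134.8]
 top red 22 [345.5 197.5] [ 0.5761 -0.2237] [0.014  0.0141] [-89.1 179.7]
blue 8974 [392.7 163.1] [ 0.5803 -0.2038] [0.094  0.0969] [ 39.2 -41.3]
blue 132 [309.  237.5] [ 0.5316 -0.2932] [0.0118 0.0145] [ 16.  -70.2]
blue 46 [233.7 223.8] [ 0.4559 -0.2993] [0.0063 0.0107] [97.6  8.2]
 top blue 1592 [ 47.2 351.2] [0.1608 0.5582] [0.1575 0.251 ] [  2.9 -90.4]
 top blue 965 [342.5 192.5] [ 0.5835 -0.2028] [0.0952 0.0933] [ -44.3 -135.1]
 top blue 185 [476.5 238. ] [ 0.4693 -0.5521] [0.0652 0.0729] [-89.  177.8]
 top blue 23 [382. 205.] [ 0.5518 -0.3069] [0.0152 0.0147] [ -44.7 -135.1]
```

View pics/w3.png

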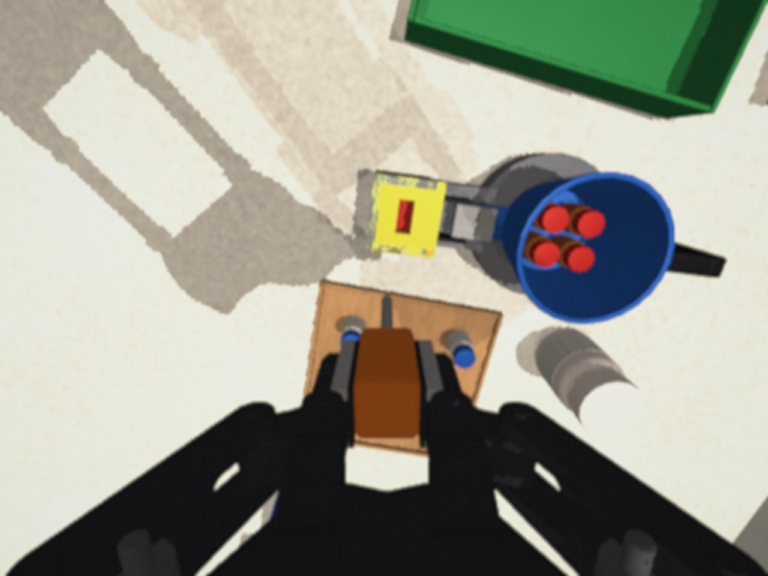

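Wrist view: slot with red tab at (405,216), rod tip of held key at (386,296), jug with 4 red caps at (567,238), handle right.

```bash
python3 - <<'E'
from h import *
c=calibration('wrist')
im=cv2.cvtColor(cv2.imread('pics/w3.png'),cv2.COLOR_BGR2RGB)
h=cv2.cvtColor(im,cv2.COLOR_RGB2HSV)[180:260,370:450]
m=((h[...,0]>22)&(h[...,0]<33)&(h[...,1]>100)).astype(np.uint8)
# slot = hole in yellow
cs,hi=cv2.findContours(m,cv2.RETR_CCOMP,cv2.CHAIN_APPROX_NONE)
k=max([q for q,g in zip(cs,hi[0]) if g[3]>=0],key=cv2.contourArea); r=cv2.minAreaRect(k)
B=cv2.boxPoints(r)+[370,180]; P=np.array([onz(c,*(q/1.5),.065)[:2] for q in B]); e=np.diff(P[:3],axis=0)
print('slot',P.mean(0),np.hypot(*e.T),np.degrees(np.arctan2(e[:,1],e[:,0])),B)
print('tip',onz(c,386/1.5,297/1.5,.1325),'tcp',get_state()['position'])
E
```

```text
slot [ 0.47064598 -0.21923903] [0.02429322 0.01177123] [98.92805867  8.67878482] [[393.45414925 231.59388351]
 [398.03930092 197.20524216]
 [414.80786133 199.44105148]
 [410.22270966 233.82969284]]
tip [ 0.4685086  -0.25745385  0.1325    ] tcp [ 0.4687627  -0.25790406  0.20210688]
```

apply_moves --steps '[0.1,2,0,-4,0.2,3.8,-2,-7,0.2,3.8,-5,-7,0.2,3.8,-5,-7,0.2,3.8,-5,-7,0.2,3.8,-5,-7]'

```text
clock: 5.07
position: [0.4719, -0.2209, 0.1535]
ee_rot: [0.001, 0.648, 0.762, 0.0]
contact_force: [0.4, 0.1, 0.2]
width: 0.0211
gripper_force: 59.8
```

```bash
python3 - <<'E'
from h import *
s=get_state(); c,im=cam('wrist'); print(s['position'],s['contact_force'])
save(im[130:250,180:340],'w4.png',4)
for z in (.065,):
  for p in ((.4706,-.2192,z),(.4740,-.2231,z)): print(proj({**c,'rotation':__import__('scipy.spatial.transform',fromlist=['Rotation']).Rotation.from_quat(np.roll(c['rotation'],-1)).as_matrix()},p))
E
```

```text
[ 0.47191944 -0.22086307  0.15350165] [0.35519633 0.07915007 0.24697403]
(np.float64(256.1088795683955), np.float64(189.40494635694094))
(np.float64(259.06624933894847), np.float64(193.9019756638621))
```

View pics/w4.png

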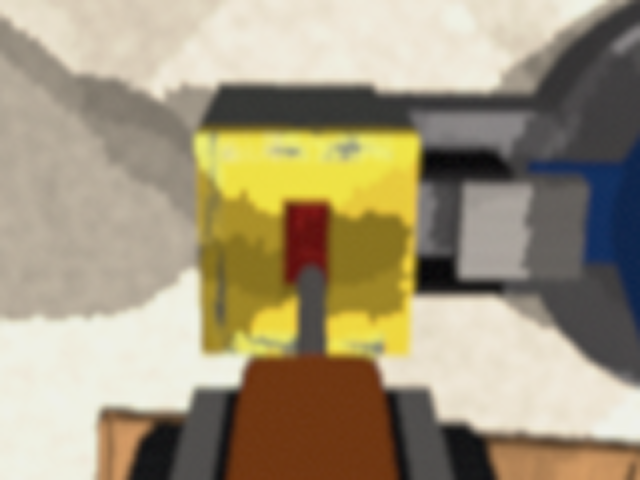

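```bash
python3 - <<'E'
from h import *
c=calibration('wrist')
print(onz(c,256.6,192,.065),onz(c,257.9,196.3,.084),get_state()['position'])
E
```

```text
[ 0.47192601 -0.22236126  0.065     ] [ 0.47263028 -0.21953708  0.084     ] [ 0.47228231 -0.22136575  0.15390949]
```

apply_moves --steps '[-0.05,-0.2,0,0,-0.05,-0.2,-1.5,0,-0.05,-0.2,-3,0,-0.05,-0.2,-3.5,0,-0.05,-0.2,-4,0,-0.05,-0.2,-4.5,0,-0.05,-0.2,-4.9,0,-0.05,-0.2,-4.9,0]'

```text
clock: 5.78
position: [0.4708, -0.2232, 0.1032]
ee_rot: [0.0, 0.648, 0.762, -0.0]
contact_force: [-0.1, -0.6, -1.5]
width: 0.0212
gripper_force: 59.8
```

apply_moves --steps '[0,0,-0.2,0,0,0,-0.3,0,0,0,-0.3,0]'

```text
clock: 6.03
position: [0.4713, -0.2235, 0.1024]
ee_rot: [0.001, 0.648, 0.762, 0.0]
contact_force: [-4.2, 1.3, 11.9]
width: 0.0209
gripper_force: 61.9
```

apply_moves --steps '[0,0,-0.15,0,0,0,-0.3,0,0,0,-0.3,0]'

```text
clock: 6.28
position: [0.4715, -0.2236, 0.1019]
ee_rot: [0.002, 0.648, 0.762, 0.0]
contact_force: [-6.2, 2.5, 28.9]
width: 0.0213
gripper_force: 63.9
```

apply_moves --steps '[0,0,0,0,0,0,4,0,0,0,8,0,0,0,10,0,0,3,10.5,7,0,7,10.5,7,0,11,10.5,7,0,15,10.5,7]'

```text
clock: 6.95
position: [0.4712, -0.0718, 0.203]
ee_rot: [0.001, 0.601, 0.799, 0.001]
contact_force: [1.3, 0.1, -0.9]
width: 0.0209
gripper_force: 60.1
```

apply_moves --steps '[0,4,0,0,0,8,0,0,0,12,0,0,0,16,0,0,0,20,0,0,0,24,0,0,0,28,0,0,0,32,0,0]'

```text
clock: 7.62
position: [0.4708, 0.2494, 0.2028]
ee_rot: [0.001, 0.6, 0.8, 0.001]
contact_force: [0.8, 0.3, -0.5]
width: 0.0212
gripper_force: 60.1
```

apply_moves --steps '[0,4,0,0,0,8,0,0,0,12,0,0,0,13.5,0,0,0,13.5,0,0,0,13.5,0,0]'

```text
clock: 8.12
position: [0.4706, 0.3825, 0.202]
ee_rot: [0.0, 0.6, 0.8, -0.0]
contact_force: [-0.2, 0.4, -1.2]
width: 0.0205
gripper_force: 60.1
```

```bash
python3 - <<'E'
from h import *
s=get_state();print(s['position'],s['ee_rot'],s['width'],s['contact_force'])
c,im=cam('top'); save(im[150:260,300:440],'t5.png',4)
E
```

```text
[0.47055706 0.38249773 0.2019539 ] [ 2.82468451e-04  5.99621949e-01  8.00283292e-01 -3.02676218e-04] 0.02050634628959535 [-0.1969915   0.41381486 -1.16136128]
```

View pics/t5.png

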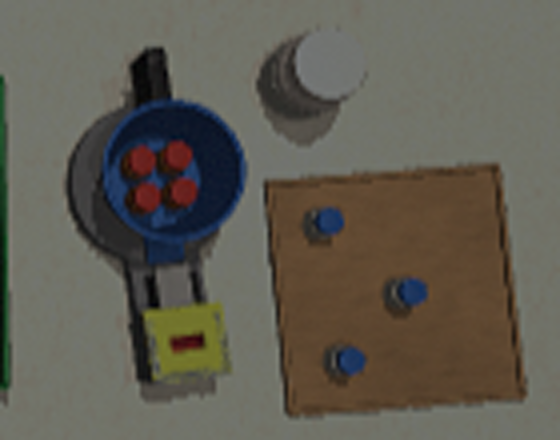

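apply_moves --steps '[-0.05,-0.1,-2,0,-0.05,-0.1,-4,0,-0.05,-0.1,-6,0,-0.05,-0.1,-7,0,-0.05,-0.1,-8,0,-0.05,-0.1,-9,0,-0.05,-0.1,-9,0]'

```text
clock: 8.75
position: [0.4696, 0.3798, 0.1108]
ee_rot: [-0.0, 0.601, 0.799, -0.001]
contact_force: [-0.8, -0.2, -1.8]
width: 0.0211
gripper_force: 60.1
```

apply_moves --steps '[0,0,-1,0,0,0,-2,0,0,0,-3,0,0,0,-3.6,0,0,0,-3.6,0]'

```text
clock: 9.17
position: [0.4694, 0.3806, 0.0746]
ee_rot: [-0.0, 0.6, 0.8, -0.001]
contact_force: [0.2, -0.3, -1.1]
width: 0.0209
gripper_force: 60.1
```

apply_moves --steps '[0,0,-0.1,0,0,0,-0.1,0,0,0,-0.1,0,0,0,-0.1,0]' --jaw 110

```text
clock: 9.5
position: [0.4705, 0.3813, 0.0759]
ee_rot: [0.0, 0.6, 0.8, 0.001]
contact_force: [0.4, 0.2, -1.2]
width: 0.0485
gripper_force: 0.0
```

apply_moves --steps '[0,0,4,0,0,0,8,0,0,0,12,0,0,0,14,0,0,0,14,0]'

```text
clock: 9.92
position: [0.4731, 0.3829, 0.2222]
ee_rot: [0.002, 0.6, 0.8, 0.006]
contact_force: [0.1, 0.7, -0.1]
width: 0.0485
gripper_force: 0.0
```

```bash
python3 k.py; python3 - <<'E'
from h import *
c,im=cam('top'); 
for nm,lo,hi,z in (('o',(5,150,60),(18,255,255),.109),):
  for a,r in blobs(im,lo,hi,15): print(a,r,onz(c,*r[0],z))
E
```

```text
[0.47306706 0.38289704 0.22222451]
top px ((252.5, 180.5), (9.0, 19.0), 90.0) 119
[[0.4582 0.3873]
 [0.4765 0.3925]
 [0.4792 0.3834]
 [0.4606 0.3781]] [0.4686 0.3853]
edges [0.0191 0.0095] [ 15.9 -73.6]
505.0 ((272.57879638671875, 137.36740112304688), (17.497447967529297, 31.598100662231445), 80.90972137451172) [ 0.729913   -0.01542271  0.109     ]
31.0 ((122.32693481445312, 232.63462829589844), (6.471832275390625, 7.0601806640625), 78.69007110595703) [0.46744234 0.37871669 0.109     ]
```

apply_moves --steps '[1,-4,0,-7,2,-8,0,-14,3,-12,0,-21,4,-16,0,-28,5,-20,0,-35,6,-24,0,-42,7,-28,0,-49,8,-32,0,-56]'

```text
clock: 10.68
position: [0.549, 0.0591, 0.2133]
ee_rot: [-0.001, 0.907, 0.421, -0.002]
contact_force: [1.4, -0.3, -0.2]
width: 0.0488
gripper_force: 0.0
```

apply_moves --steps '[2,-3.5,0,-7,4,-7,0,-14,6,-10.5,0,-21,8,-14,0,-28,10,-18,0,-35,11,-22,0,-40.5,11,-25.3,0,-40.5,11,-25.3,0,-40.5]'

```text
clock: 11.35
position: [0.6595, -0.1996, 0.2117]
ee_rot: [0.002, 0.997, 0.082, -0.002]
contact_force: [-0.4, -0.5, 1.0]
width: 0.0487
gripper_force: 0.0
```

```bash
python3 - <<'E'
from h import *
s=get_state(); c,im=cam('wrist'); save(im,'w6.png',1.5); print(s['position'],s['ee_rot'],s['qpos'])
from scipy.spatial.transform import Rotation as Ro
C={**c,'rotation':Ro.from_quat(np.roll(c['rotation'],-1)).as_matrix()}
for p in ((.661,-.1905,.108),(.584,-.2034,.11)): print(np.array(proj(C,p))*1.5)
print('blue',[(int(a),np.round(r[0],1),onz(c,*r[0],.11)) for a,r in blobs(im,(105,100,40),(125,255,255),200)[:2]])
E
```

```text
[ 0.65954566 -0.1996139   0.21165376] [ 0.00156705  0.99666242  0.08158537 -0.00232274] [-0.39216367  0.46082294  1.26492574 -0.004966    1.41854939  1.01603949]
[371.40224772 276.01729502]
[373.0437827  381.96593097]
blue [(5468, array([253., 244.]), array([ 0.59735225, -0.20593018,  0.11      ])), (3237, array([480. , 317.2]), array([ 0.54434321, -0.48184306,  0.11      ]))]
```

View pics/w6.png

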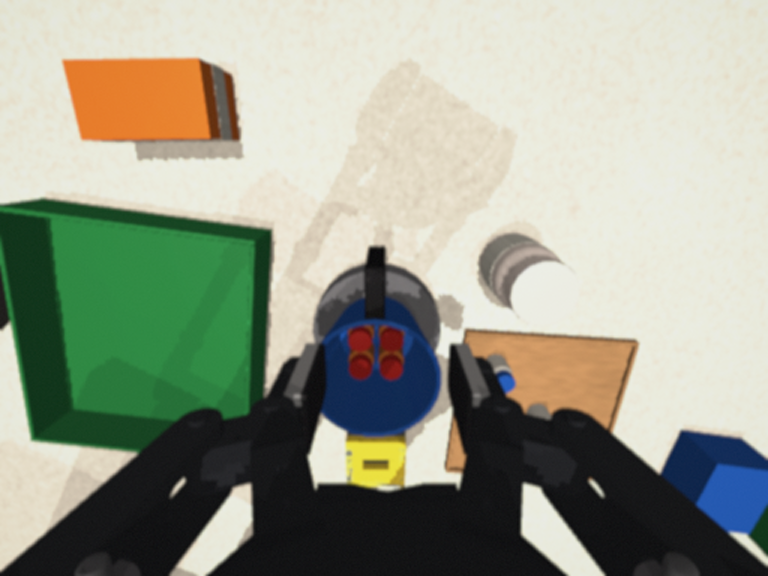

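apply_moves --steps '[0.15,0.55,-2,0,0.15,0.55,-5,0,0.15,0.55,-8,0,0.15,0.55,-10,0,0.15,0.55,-10,0,0.15,0.55,-10,0]'

```text
clock: 11.9
position: [0.6602, -0.1847, 0.1133]
ee_rot: [-0.001, 0.996, 0.085, -0.002]
contact_force: [0.2, -0.1, -0.3]
width: 0.0485
gripper_force: 0.0
```

apply_moves --steps '[0.1,-0.8,0,0,0.1,-0.85,-1.5,0,0.1,-0.85,-3.5,0,0.1,-0.85,-4.8,0,0.1,-0.85,-4.8,0,0.1,-0.85,-4.8,0]'

```text
clock: 12.4
position: [0.6634, -0.1955, 0.0686]
ee_rot: [0.0, 0.996, 0.085, 0.001]
contact_force: [-0.1, -0.2, -0.1]
width: 0.0488
gripper_force: 0.0
```

apply_moves --steps '[0,0,0,0,0,0,0,0,0,0,0,0,0,0,0,0,0,0,0,0,0,0,0,0]' --jaw 255 --newtons 120

```text
clock: 12.9
position: [0.6635, -0.195, 0.0692]
ee_rot: [0.0, 0.996, 0.085, 0.001]
contact_force: [-1.1, 1.4, 6.1]
width: 0.0124
gripper_force: 116.3
```

apply_moves --steps '[0,0,0.5,0,0,0,1,0,0,0,1.5,0,0,0,2,0,0,0,2.5,0,0,0,3,0,0,0,3,0]'

```text
clock: 13.48
position: [0.6634, -0.1953, 0.0987]
ee_rot: [0.001, 0.996, 0.085, 0.001]
contact_force: [-0.1, -0.5, -2.5]
width: 0.0124
gripper_force: 116.3
```

```bash
python3 - <<'E'
from h import *
s=get_state(); print(s['contact_force'],s['moment'],s['position'])
c,im=cam('side'); c2,i2=cam('wrist'); save(np.hstack([im[80:280,200:400],i2[150:350,150:350]]),'s7.png',2)
E
```

```text
[-0.13348478 -0.52075152 -2.46183857] [ 0.04130274 -0.15698165  0.00070079] [ 0.66344017 -0.19531578  0.09871916]
```

View pics/s7.png

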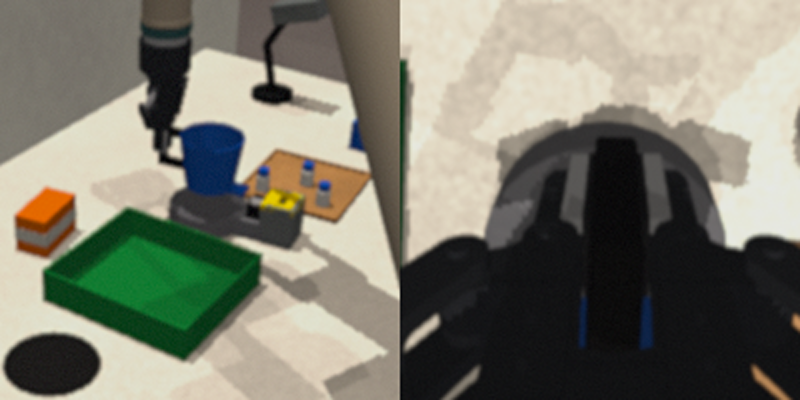

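apply_moves --steps '[0,0,3,0,0,0,6,0,0,0,9,0,0,0,12,0,0,0,13.3,0,-1,2,13.3,5,-2,4,13.3,11,-3,6,13.3,18]'

```text
clock: 14.25
position: [0.6321, -0.1345, 0.2301]
ee_rot: [-0.0, 0.97, 0.242, -0.0]
contact_force: [-0.0, -0.2, -2.7]
width: 0.0129
gripper_force: 116.8
```

apply_moves --steps '[-1,2,0,7,-2,4,0,14,-3,6,0,21,-4,8,0,28,-5,10,0,35,-6,12,0,42,-7,14,0,49,-8,15.5,0,56]'

```text
clock: 14.92
position: [0.5515, 0.0217, 0.2299]
ee_rot: [-0.001, 0.743, 0.67, -0.0]
contact_force: [0.5, 0.5, -0.9]
width: 0.0127
gripper_force: 116.8
```

apply_moves --steps '[-0.5,0,0,4,-1,0,0,6.5,-1.2,0,0,6.5,-1.2,0,0,6.5]'

```text
clock: 15.25
position: [0.5399, 0.0202, 0.2302]
ee_rot: [-0.0, 0.706, 0.708, -0.0]
contact_force: [-0.3, -0.9, -1.5]
width: 0.0126
gripper_force: 116.8
```

```bash
python3 - <<'E'
from h import *
s=get_state(); print(s['contact_force'],s['moment'],s['position'],s['ee_rot'])
E
```

```text
[-0.34709396 -0.85484773 -1.48598561] [ 0.12885127 -0.0320498   0.03069535] [0.53987125 0.02018627 0.23016693] [-3.87639801e-04  7.06238199e-01  7.07974142e-01 -2.66411833e-04]
```

apply_moves --steps '[0,0,-3,0,0,0,-4.8,0,0,0,-4.8,0,0,0,-4.8,0]'

```text
clock: 15.58
position: [0.5403, 0.0198, 0.1815]
ee_rot: [-0.001, 0.706, 0.708, -0.001]
contact_force: [0.2, 0.1, -3.0]
width: 0.0123
gripper_force: 116.8
```

apply_moves --steps '[0,0,0,0,0,0,0,0,0,0,0,0]' --newtons 40

```text
clock: 15.83
position: [0.5417, 0.0198, 0.1837]
ee_rot: [0.001, 0.706, 0.708, 0.001]
contact_force: [0.2, -0.5, -1.3]
width: 0.0125
gripper_force: 116.9
```

apply_moves --steps '[0,0,0,0,0,0,0,0,0,0,0,0,0,0,0,0]' --newtons 20

```text
clock: 16.17
position: [0.5407, 0.02, 0.1825]
ee_rot: [0.0, 0.706, 0.708, 0.0]
contact_force: [-0.9, -0.2, -2.0]
width: 0.0127
gripper_force: 116.9
```

```bash
python3 - <<'E'
from h import *
s=get_state(); print(s['contact_force'],s['moment'],s['position'],s['width'])
c,im=cam('side'); c2,i2=cam('wrist'); save(np.hstack([im[80:320,160:400],i2[130:370,130:370]]),'s8.png',1.6)
E
```

```text
[-0.94754239 -0.18691905 -1.95540445] [ 0.13761897  0.03922237 -0.0589306 ] [0.54074949 0.02002777 0.18251954] 0.012663939785165858
```

View pics/s8.png

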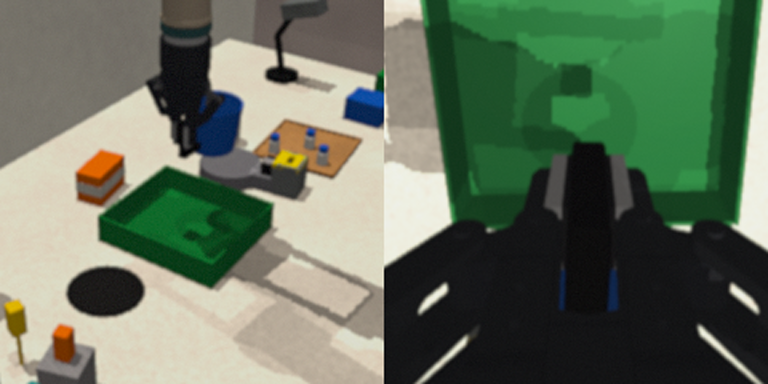

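Jug still upright in grip; the grip force stayed 117 N, so resend jaw with the lower force.

apply_moves --steps '[0,0,0,0,0,0,0,0,0,0,0,0]' --jaw 255 --newtons 40

```text
clock: 16.52
position: [0.5407, 0.02, 0.1823]
ee_rot: [0.0, 0.706, 0.708, 0.0]
contact_force: [0.2, -1.0, -2.7]
width: 0.0125
gripper_force: 116.8
```

apply_moves --steps '[0,0,0,0,0,0,0,0,0,0,0,0]' --jaw 250 --newtons 25

```text
clock: 16.77
position: [0.5407, 0.02, 0.1823]
ee_rot: [0.0, 0.706, 0.708, 0.0]
contact_force: [0.2, 1.4, -2.2]
width: 0.0124
gripper_force: 116.7
```

```bash
python3 - <<'E'
from h import *
s=get_state(); print(s['contact_force'],s['moment'],s['position'],s['width'],s['gripper_force'])
E
```

```text
[ 0.24135428  1.41204299 -2.18350764] [ 0.17895768 -0.01023251 -0.01142224] [0.54069237 0.02000196 0.18229251] 0.012425926492419855 116.71457885764539
```

apply_moves --steps '[0,2.5,0,0,0,5,-2,0,0,5,-5,0,0,5,-8,0,0,5,-11,0,0,5,-13,0,0,5,-13,0,0,5,-13,0]'

```text
clock: 17.43
position: [0.5401, 0.07, 0.0517]
ee_rot: [-0.001, 0.706, 0.708, -0.001]
contact_force: [0.6, 0.3, -2.4]
width: 0.0127
gripper_force: 116.9
```

apply_moves --steps '[0,0,-0.4,0,0,0,-0.7,0,0,0,-0.9,0,0,0,-0.9,0]'

```text
clock: 17.77
position: [0.5411, 0.07, 0.0439]
ee_rot: [0.0, 0.706, 0.708, 0.0]
contact_force: [0.2, -0.5, -2.8]
width: 0.0125
gripper_force: 116.7
```

apply_moves --steps '[0,0,-0.1,0,0,0,-0.2,0,0,0,-0.2,0]'

```text
clock: 18.02
position: [0.5413, 0.0703, 0.0431]
ee_rot: [0.001, 0.706, 0.708, 0.001]
contact_force: [-2.0, 1.3, 6.9]
width: 0.0127
gripper_force: 118.3
```

apply_moves --steps '[0,0,-0.1,0,0,0,-0.2,0,0,0,-0.2,0]'

```text
clock: 18.27
position: [0.5414, 0.0706, 0.0428]
ee_rot: [0.001, 0.706, 0.708, 0.001]
contact_force: [-5.8, 3.4, 18.0]
width: 0.0124
gripper_force: 120.0
```

apply_moves --steps '[0,0,0.2,0,0,0,0.2,0,0,0,0.2,0,0,0,0.2,0]' --jaw 180

```text
clock: 18.6
position: [0.5408, 0.0699, 0.0413]
ee_rot: [0.0, 0.706, 0.708, 0.0]
contact_force: [-0.4, 0.4, -0.2]
width: 0.0253
gripper_force: 0.0
```

apply_moves --steps '[0,0,-0.5,0,0,0,-1.3,0,0,0,-1.3,0,0,0,-1.3,0]'

```text
clock: 18.93
position: [0.5398, 0.0699, 0.0271]
ee_rot: [-0.001, 0.706, 0.708, -0.001]
contact_force: [-0.6, 0.4, 0.4]
width: 0.0248
gripper_force: 0.0
```

apply_moves --steps '[0,0,0,0,0,0,0,0,0,0,0,0,0,0,0,0]' --jaw 255 --newtons 20

```text
clock: 19.27
position: [0.5405, 0.07, 0.0282]
ee_rot: [-0.0, 0.706, 0.708, -0.0]
contact_force: [-0.4, 0.9, -1.8]
width: 0.0139
gripper_force: 20.9
```

apply_moves --steps '[0,0,2,0,0,0,4,0,0,0,6,0,0,0,9,0,0,-2,12,0,0,-3.5,14,0,0,-3.5,14.5,0,0,-3.5,14.5,0]'

```text
clock: 19.93
position: [0.5418, 0.0347, 0.1751]
ee_rot: [0.001, 0.706, 0.708, 0.002]
contact_force: [-0.0, 0.3, -2.4]
width: 0.0139
gripper_force: 19.8
```

```bash
python3 - <<'E'
from h import *
s=get_state(); print(s['contact_force'],s['moment'],s['position'],s['width'],s['gripper_force'])
c,im=cam('side'); c2,i2=cam('wrist'); save(np.hstack([im[80:320,160:400],i2[130:370,130:370]]),'s9.png',1.6)
E
```

```text
[-0.02618334  0.34644213 -2.42355334] [0.17604799 0.03973254 0.03615279] [0.54177382 0.0347231  0.17512212] 0.01390727716926219 19.83545656548813
```

View pics/s9.png

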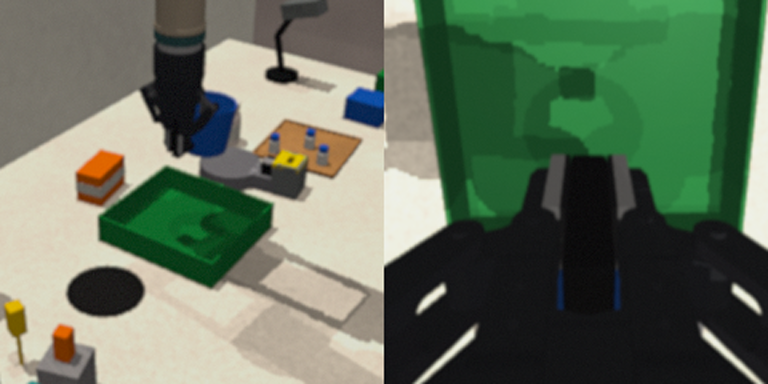

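apply_moves --steps '[0,4,0,0,0,8,0,0,0,12,0,0,0,16,0,0,0,20,0,0,0,22,0,0,0,22,-2,0,0,22,-4,0]'

```text
clock: 20.7
position: [0.5398, 0.2579, 0.1316]
ee_rot: [-0.0, 0.704, 0.71, 0.0]
contact_force: [-0.1, -0.5, -3.6]
width: 0.0132
gripper_force: 19.9
```

apply_moves --steps '[0,0,-2,0,0,0,-4,0,0,0,-5.5,0,0,0,-6.5,0,0,0,-6.5,0]'

```text
clock: 21.12
position: [0.5376, 0.2547, 0.0643]
ee_rot: [-0.002, 0.706, 0.709, -0.004]
contact_force: [-0.1, -0.9, -1.7]
width: 0.0138
gripper_force: 19.9
```

```bash
python3 - <<'E'
from h import *
s=get_state(); print(s['contact_force'],s['moment'],s['position'],s['width'],s['gripper_force'])
c,im=cam('side'); c2,i2=cam('wrist'); save(np.hstack([im[130:370,130:370],i2[130:370,130:370]]),'s10.png',1.6)
E
```

```text
[-0.13279765 -0.85589394 -1.7333969 ] [0.15900246 0.03396831 0.00622806] [0.53758067 0.25470486 0.06429868] 0.013759170396986735 19.901929552434012
```

View pics/s10.png

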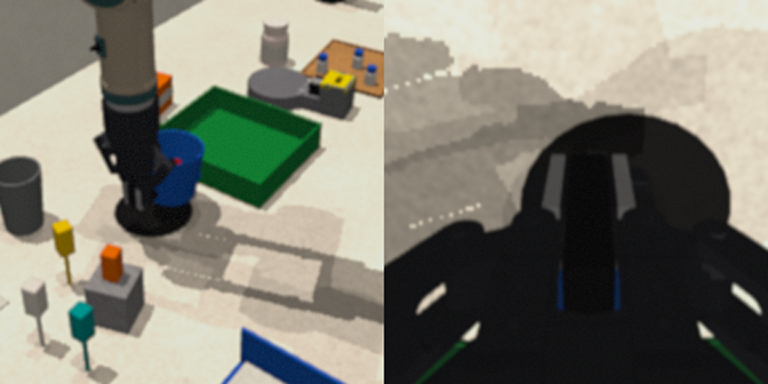

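apply_moves --steps '[0,-1.5,0.5,0,0,-2.9,1.2,0,0,-3.9,2.4,0,0,-4.7,3.4,0,0,-5.4,4.3,0,0,-5.4,4.3,0]'

```text
clock: 21.72
position: [0.5428, 0.2021, 0.1163]
ee_rot: [0.001, 0.707, 0.707, 0.005]
contact_force: [-2.7, 7.3, 4.5]
width: 0.0133
gripper_force: 20.7
```

apply_moves --steps '[0,-0.8,0.8,0,0,-1.5,1.4,0,0,-2.2,1.9,0,0,-2.9,2.4,0,0,-2.9,2.4,0]'

```text
clock: 22.13
position: [0.5422, 0.1722, 0.1391]
ee_rot: [0.001, 0.707, 0.708, 0.003]
contact_force: [-0.6, 5.7, 6.9]
width: 0.0137
gripper_force: 19.9
```

```bash
python3 - <<'E'
from h import *
s=get_state(); print(s['contact_force'],s['moment'],s['position'],s['width'],s['gripper_force'])
c,im=cam('side'); save(im[100:370,100:370],'s11.png',2)
h=cv2.cvtColor(im,cv2.COLOR_RGB2HSV)
for a,r in blobs(im,(105,120,40),(125,255,255),200): print(int(a),r)
E
```

```text
[-0.63282124  5.71849069  6.92631917] [ 1.07078717  0.30825427 -0.07178423] [0.54222216 0.17220671 0.13907939] 0.013698544988880762 19.91236372203275
1294 ((313.5, 359.5), (47.0, 111.0), 90.0)
736 ((249.73489379882812, 213.5515899658203), (29.99172592163086, 33.95687484741211), 27.645973205566406)
479 ((389.8235168457031, 146.20590209960938), (27.406526565551758, 20.858062744140625), 14.03624439239502)
239 ((503.5, 9.0), (18.0, 15.0), 90.0)
```

View pics/s11.png

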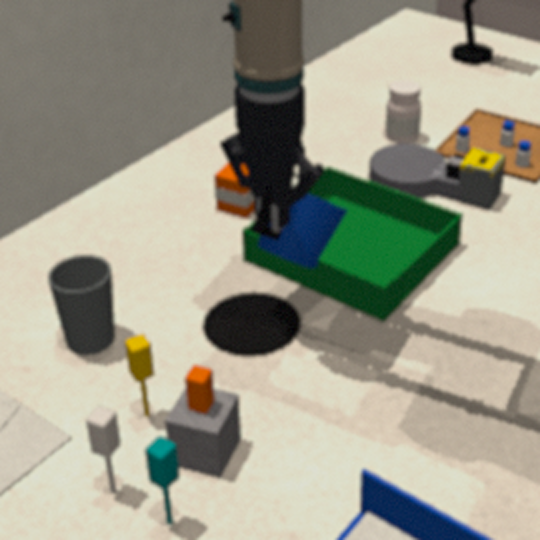

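The jug leans about 45° into the tray over its +y wall, lug outside the wall; continue the arc.

apply_moves --steps '[0,-0.8,0.5,0,0,-1.6,0.8,0,0,-2.5,1.2,0,0,-3.3,1.5,0,0,-4.2,1.7,0,0,-5.2,1.9,0,0,-6.1,2,0,0,-7,2,0]'

```text
clock: 22.85
position: [0.5423, 0.1025, 0.158]
ee_rot: [0.001, 0.706, 0.708, 0.003]
contact_force: [-0.2, 4.2, 9.2]
width: 0.0135
gripper_force: 28.6
```

apply_moves --steps '[0,-0.9,0,0,0,-1.8,-0.1,0,0,-2.7,-0.2,0,0,-3.6,-0.4,0,0,-4.5,-0.6,0,0,-5.3,-1,0,0,-6.1,-1.3,0,0,-7,-1.7,0]'

```text
clock: 23.52
position: [0.5407, 0.0313, 0.1381]
ee_rot: [0.0, 0.706, 0.708, 0.0]
contact_force: [0.5, 2.7, 1.0]
width: 0.0134
gripper_force: 24.1
```

```bash
python3 - <<'E'
from h import *
s=get_state(); print(s['contact_force'],s['moment'],s['position'],s['width'],s['gripper_force'])
c,im=cam('side'); save(im[130:320,150:340],'s12.png',2)
c,im=cam('top')
print([(int(a),onz(c,*r[0],.02)[:2].round(3)) for a,r in blobs(im,(0,150,60),(5,255,255),5)])
print([(int(a),onz(c,*r[0],.02)[:2].round(3)) for a,r in blobs(im,(5,100,40),(18,255,255),5)])
print('blue',[(int(a),onz(c,*r[0],.06)[:2].round(3),r[1]) for a,r in blobs(im,(105,100,30),(125,255,255),5)])
E
```

```text
[0.53969907 2.74317688 1.04537323] [ 0.64748485 -0.08626525  0.02723439] [0.54070148 0.03125585 0.13805518] 0.013444152028032516 24.105752723913803
[]
[(3342, array([ 0.511, -0.379])), (546, array([ 0.751, -0.018])), (87, array([0.469, 0.402]))]
blue [(3443, array([0.146, 0.579]), (99.15953826904297, 63.05997848510742)), (878, array([ 0.469, -0.565]), (28.0, 34.0)), (104, array([0.514, 0.072]), (20.056676864624023, 7.233555316925049)), (25, array([ 0.557, -0.321]), (5.0, 6.0)), (24, array([ 0.46 , -0.334]), (6.0, 6.0)), (24, array([ 0.508, -0.378]), (5.0, 6.0)), (12, array([0.507, 0.011]), (7.0, 3.0))]
```

apply_moves --steps '[0,-0.7,-0.4,0,0,-1.4,-0.9,0,0,-2.1,-1.4,0,0,-2.6,-1.8,0,0,-2.6,-1.8,0,0,-2.6,-1.8,0,0,-2.6,-1.8,0,0,-2.6,-1.8,0]'

```text
clock: 24.28
position: [0.5402, 0.0059, 0.1199]
ee_rot: [-0.0, 0.706, 0.709, -0.001]
contact_force: [0.7, 0.7, -1.2]
width: 0.0136
gripper_force: 22.2
```

```bash
python3 - <<'E'
from h import *
s=get_state(); print(s['contact_force'],s['moment'],s['position'],s['width'],s['gripper_force'])
a,_=0,0
c1,w=cam('wrist'); c,im=cam('side'); save(np.hstack([im[130:320,160:350],w[100:290,160:350]]),'s13.png',2)
c,im=cam('top')
for n,i in (('top',im),('wrist',w)):
  print(n,[(int(a),np.round(r[0])) for a,r in blobs(i,(0,150,50),(5,255,255),5)])
E
```

```text
[ 0.67535495  0.74225314 -1.19427217] [-0.05990525  0.0011422  -0.03859397] [0.54018631 0.005877   0.11994759] 0.013617569395637755 22.177343579826925
top []
wrist []
```

View pics/s13.png

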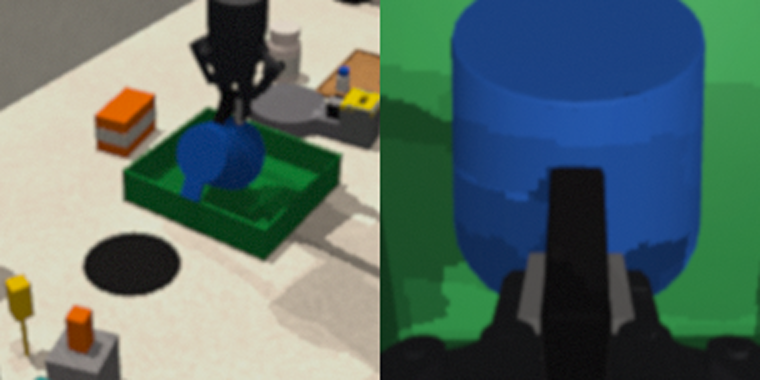

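Views used up; from here I go by numbers. Side view showed the jug well past 90° with its lug by the +y wall.

apply_moves --steps '[0,0,2,0,0,0,4,0,0,-1,6,0,0,-3,8,0,0,-5,10,0,0,-5,12,0,0,-5,12,0,0,-5,12,0]'

```text
clock: 25.1
position: [0.541, -0.044, 0.241]
ee_rot: [0.001, 0.706, 0.708, 0.001]
contact_force: [-0.8, -0.2, -2.1]
width: 0.0138
gripper_force: 22.1
```

```bash
python3 - <<'E'
from h import *
s=get_state(); print(s['contact_force'],s['moment'],s['position'],s['gripper_force'])
for n in('top','side','wrist'):
  c,i=cam(n)
  print(n,'red',[(int(a),np.round(r[0]),onz(c,*r[0],.015)[:2].round(3)) for a,r in blobs(i,(0,140,40),(6,255,255),4)+blobs(i,(172,140,40),(180,255,255),4)])
  print('  blue',[(int(a),np.round(r[0]),np.round(r[1]),round(r[2])) for a,r in blobs(i,(105,120,40),(125,255,255),100)[:3]])
  print('  amber',[(int(a),np.round(r[0]),np.round(r[1]),onz(c,*r[0],.015)[:2].round(3)) for a,r in blobs(i,(7,120,30),(22,255,200),10)[:8]])
E
```

```text
[-0.83275204 -0.20466855 -2.05294866] [-0.09345516  0.00225463  0.00798317] [ 0.54099603 -0.04400889  0.24095903] 22.14678013736375
top red [(6, array([347., 235.]), array([ 0.472, -0.234]))]
  blue [(1574, array([ 47., 351.]), array([96., 63.]), 2), (682, array([476., 238.]), array([28., 26.]), 90), (144, array([275., 216.]), array([16., 14.]), 18)]
  amber [(3255, array([398., 222.]), array([58., 60.]), array([ 0.511, -0.38 ])), (3200, array([256.,  63.]), array([511.,   8.]), array([0.978, 0.036])), (528, array([272., 137.]), array([18., 32.]), array([ 0.752, -0.017])), (87, array([124., 232.]), array([ 8., 13.]), array([0.469, 0.404]))]
side red [(21, array([304., 192.]), array([ 0.559, -0.169])), (7, array([282., 207.]), array([ 0.567, -0.065])), (5, array([290., 212.]), array([ 0.537, -0.056]))]
  blue [(1293, array([314., 360.]), array([ 47., 111.]), 90), (1181, array([282., 159.]), array([36., 43.]), 80), (477, array([390., 146.]), array([27., 21.]), 14)]
  amber [(887, array([351., 172.]), array([62., 27.]), array([ 0.501, -0.357])), (177, array([200., 296.]), array([21., 12.]), array([0.519, 0.332])), (159, array([286., 204.]), array([14., 18.]), array([ 0.565, -0.083])), (150, array([223., 189.]), array([13., 31.]), array([ 0.761, -0.041])), (103, array([224., 201.]), array([11., 30.]), array([0.719, 0.009])), (65, array([299., 207.]), array([ 8., 12.]), array([ 0.531, -0.093])), (45, array([312., 191.]), array([6., 9.]), array([ 0.545, -0.186]))]
wrist red []
  blue [(16039, array([258., 160.]), array([172., 123.]), 90)]
  amber [(464, array([406., 138.]), array([35., 84.]), array([ 0.742, -0.011])), (255, array([386., 143.]), array([62.,  5.]), array([ 0.717, -0.018])), (133, array([249., 314.]), array([25., 22.]), array([ 0.525, -0.314])), (65, array([273., 311.]), array([24.,  8.]), array([ 0.567, -0.306]))]
```

```bash
python3 - <<'E'
from h import *
c=calibration('side')
for z in (.015,.05,.1,.15,.2): print(z,[onz(c,*p,z)[:2].round(3) for p in((304,192),(312,191),(282,207),(290,212))])
from collections import Counter
for n in('side','top'):
  c,i=cam(n); print(n,[(int(a),np.round(r[0]),onz(c,*r[0],.015)[:2].round(3)) for a,r in blobs(i,(0,140,40),(6,255,255),2)+blobs(i,(172,140,40),(180,255,255),2)])
E
```

```text
0.015 [array([ 0.56 , -0.168]), array([ 0.544, -0.187]), array([ 0.568, -0.064]), array([ 0.536, -0.056])]
0.05 [array([ 0.532, -0.119]), array([ 0.516, -0.137]), array([ 0.54, -0.02]), array([ 0.509, -0.013])]
0.1 [array([ 0.492, -0.049]), array([ 0.478, -0.066]), array([0.499, 0.043]), array([0.471, 0.05 ])]
0.15 [array([0.452, 0.021]), array([0.439, 0.005]), array([0.458, 0.106]), array([0.433, 0.112])]
0.2 [array([0.412, 0.091]), array([0.4  , 0.077]), array([0.418, 0.169]), array([0.394, 0.175])]
side [(11, array([324., 193.]), array([ 0.51, -0.2 ])), (3, array([282., 209.]), array([ 0.563, -0.055]))]
top [(6, array([346., 235.]), array([ 0.472, -0.232]))]
```

apply_moves --steps '[0,0,0,0,0,0,0,0,0,0,0,0]'

```text
clock: 25.6
position: [0.5406, -0.0438, 0.2399]
ee_rot: [-0.0, 0.706, 0.708, -0.0]
contact_force: [-0.1, 0.6, -2.0]
width: 0.014
gripper_force: 22.1
```

```bash
python3 - <<'E'
from h import *
for n in('side','top'):
  for k in range(2):
    c,i=cam(n); print(n,[(int(a),np.round(r[0]),onz(c,*r[0],.015)[:2].round(3)) for a,r in blobs(i,(0,140,40),(6,255,255),2)+blobs(i,(172,140,40),(180,255,255),2)])
    h=cv2.cvtColor(i,cv2.COLOR_RGB2HSV)
    print('amber',[(int(a),np.round(r[0]),np.round(r[1]),onz(c,*r[0],.015)[:2].round(3)) for a,r in blobs(i,(5,110,30),(22,255,200),6)])
E
```

```text
side [(10, array([341., 203.]), array([ 0.444, -0.181])), (7, array([282., 209.]), array([ 0.562, -0.056]))]
amber [(911, array([351., 172.]), array([61., 27.]), array([ 0.503, -0.361])), (179, array([200., 296.]), array([21., 13.]), array([0.519, 0.332])), (151, array([223., 189.]), array([13., 31.]), array([ 0.762, -0.04 ])), (133, array([284., 208.]), array([25., 10.]), array([ 0.559, -0.062])), (106, array([224., 201.]), array([12., 30.]), array([0.718, 0.01 ])), (80, array([303., 216.]), array([14.,  7.]), array([ 0.498, -0.06 ])), (54, array([336., 207.]), array([ 7., 11.]), array([ 0.446, -0.155]))]
side [(9, array([343., 204.]), array([ 0.438, -0.18 ])), (5, array([282., 209.]), array([ 0.562, -0.056])), (2, array([299., 212.]), array([ 0.515, -0.07 ]))]
amber [(914, array([351., 172.]), array([61., 27.]), array([ 0.503, -0.361])), (177, array([200., 296.]), array([21., 12.]), array([0.519, 0.333])), (151, array([223., 189.]), array([13., 31.]), array([ 0.763, -0.041])), (145, array([284., 208.]), array([25., 10.]), array([ 0.559, -0.062])), (107, array([224., 201.]), array([
[... 196 characters left out ...]
96.]), array([ 5., 21.]), array([0.567, 0.369]))]
top [(2, array([346., 235.]), array([ 0.472, -0.232]))]
amber [(3316, array([256.,  63.]), array([511.,   8.]), array([0.978, 0.036])), (3303, array([398., 222.]), array([59., 60.]), array([ 0.511, -0.38 ])), (539, array([272., 137.]), array([18., 32.]), array([ 0.752, -0.017])), (87, array([124., 232.]), array([ 8., 13.]), array([0.469, 0.404]))]
top []
amber [(3321, array([256.,  63.]), array([511.,   8.]), array([0.977, 0.036])), (3311, array([398., 222.]), array([59., 60.]), array([ 0.511, -0.38 ])), (540, array([273., 137.]), array([18., 32.]), array([ 0.752, -0.018])), (87, array([124., 232.]), array([ 8., 13.]), array([0.469, 0.404]))]
```

```bash
python3 - <<'E'
from h import *
s=get_state(); c=calibration('wrist'); o,d=ray(c,259.5,150)
g=s['position']+[0,0,.017]
for t in np.linspace(.05,.4,71):
    p=o+d*t; r=p[1:]-g[1:]; R=np.hypot(*r)
    if abs(R-.0594)<.004: print(p.round(3),R.round(4),(np.degrees(np.arctan2(r[1],r[0]))-225)%360)
i=get_image('wrist'); g=cv2.cvtColor(i,cv2.COLOR_RGB2HSV); print(g[60:240:6,258,2], g[60:240:6,258,0])
E
```

```text
[0.542 0.016 0.274] 0.0619 150.16368885364668
[0.542 0.015 0.269] 0.0599 145.78310329939018
[0.542 0.014 0.264] 0.0583 141.13469347577993
[0.542 0.013 0.259] 0.0571 136.2594213324292
[0.542 0.012 0.254] 0.0564 131.21519682494974
[0.542 0.011 0.249] 0.056 126.0742104187994
[0.542 0.011 0.244] 0.0562 120.9174944089128
[0.542 0.01  0.239] 0.0568 115.82756503864721
[0.542 0.009 0.234] 0.0578 110.88072797614731
[0.542 0.008 0.229] 0.0593 106.1407650546895
[0.542 0.007 0.224] 0.0611 101.6551781795506
[0.542 0.006 0.219] 0.0633 97.45426679412611
[154 155 137 128 130 128 129 129 128 128 130 129 130 131 131 138 167 147
 147 147 147  17  18  19  21  19  19  16  17  18] [ 67  67  75 109 109 109 109 109 109 109 109 109 109 109 109 109 109 109
 109 109 108 150 150 165 170 165 150 150 165 150]
```

```bash
python3 - <<'E'
from h import *
from scipy.spatial.transform import Rotation as Ro
s=get_state(); c=calibration('wrist'); C={**c,'rotation':Ro.from_quat(np.roll(c['rotation'],-1)).as_matrix()}
g=s['position']+[0,0,.017]
for th in range(90,156,8):
    t=np.radians(th); M=np.array([[np.cos(t),-np.sin(t)],[np.sin(t),np.cos(t)]])
    f=lambda x,z,yy=0: np.array(proj(C,g+np.r_[yy,M@np.array([x-.078,z-.042])])).round(0)
    print(th,'N',f(.036,0),'lug',f(-.058,0),'farfoot',f(-.036,0),'discW',f(0,0,.036)[0]-f(0,0,-.036)[0],'row',f(0,0)[1],'rim far',f(-.048,.08))
i=get_image('wrist'); m=cv2.inRange(cv2.cvtColor(i,cv2.COLOR_RGB2HSV),(105,120,40),(125,255,255))
for r in range(70,215,10):
    q=np.where(m[r])[0]; print(r,q.min() if len(q) else 0,q.max() if len(q) else 0)
E
```

```text
90 N [257. 162.] lug [257. 141.] farfoot [257. 144.] discW 93.0 row 152.0 rim far [257. 220.]
98 N [257. 155.] lug [257. 122.] farfoot [257. 128.] discW 97.0 row 139.0 rim far [257. 202.]
106 N [257. 150.] lug [257. 103.] farfoot [257. 111.] discW 103.0 row 127.0 rim far [257. 185.]
114 N [257. 146.] lug [257.  83.] farfoot [257.  93.] discW 110.0 row 116.0 rim far [257. 168.]
122 N [257. 144.] lug [257.  61.] farfoot [257.  76.] discW 118.0 row 105.0 rim far [257. 150.]
130 N [257. 144.] lug [257.  39.] farfoot [257.  58.] discW 127.0 row 95.0 rim far [257. 133.]
138 N [257. 146.] lug [257.  15.] farfoot [257.  39.] discW 139.0 row 87.0 rim far [257. 115.]
146 N [257. 151.] lug [257. -12.] farfoot [257.  21.] discW 152.0 row 81.0 rim far [257.  96.]
154 N [257. 160.] lug [257. -40.] farfoot [257.   3.] discW 168.0 row 78.0 rim far [257.  77.]
70 0 0
80 242 276
90 233 283
100 209 307
110 199 317
120 196 320
130 197 320
140 197 320
150 197 320
160 197 320
170 197 319
180 197 319
190 197 319
200 197 319
210 198 318
```

apply_moves --steps '[0,1,-4,0,0,2,-8,0,0,2.4,-10.4,0,0,2.4,-10.4,0,0,3.4,-10.4,0,0,4.4,-10.4,0,0,5.4,-10.3,0,0,5.8,-10.2,0]'

```text
clock: 26.57
position: [0.542, 0.0156, 0.1405]
ee_rot: [0.001, 0.706, 0.709, 0.002]
contact_force: [0.5, 0.5, -2.0]
width: 0.0136
gripper_force: 22.0
```

```bash
cat > v.py <<'E'
from h import *
s=get_state(); print(s['clock'],s['position'],s['contact_force'],s['moment'],s['gripper_force'])
for n in('side','top'):
    c,i=cam(n); print(n,'red',[(int(a),np.round(r[0]),onz(c,*r[0],.012)[:2].round(3)) for a,r in blobs(i,(0,140,40),(6,255,255),2)+blobs(i,(172,140,40),(180,255,255),2)])
    print('  amber',[(int(a),np.round(r[0]),np.round(r[1]),onz(c,*r[0],.012)[:2].round(3)) for a,r in blobs(i,(5,110,30),(22,255,200),6) if a<500])
E
python3 v.py
```

```text
26.5667 [0.54203933 0.01560055 0.14049324] [ 0.52010862  0.50086335 -2.03527052] [-0.09732312  0.00671477 -0.0464799 ] 21.984778751102567
side red [(3, array([352., 209.]), array([ 0.406, -0.174])), (3, array([299., 212.]), array([ 0.518, -0.075]))]
  amber [(178, array([200., 296.]), array([21., 13.]), array([0.521, 0.33 ])), (151, array([223., 189.]), array([13., 31.]), array([ 0.766, -0.045])), (108, array([224., 201.]), array([12., 30.]), array([0.721, 0.007])), (77, array([303., 216.]), array([13.,  7.]), array([ 0.501, -0.065])), (50, array([348., 213.]), array([ 6., 10.]), array([ 0.409, -0.152])), (42, array([287., 216.]), array([ 5., 13.]), array([ 0.535, -0.04 ]))]
top red [(13, array([326., 258.]), array([ 0.407, -0.173])), (6, array([347., 235.]), array([ 0.472, -0.234]))]
  amber [(87, array([124., 232.]), array([ 8., 13.]), array([0.469, 0.405])), (50, array([318., 256.]), array([7., 9.]), array([ 0.412, -0.153]))]
```

apply_moves --steps '[0,0.9,0.3,0,0,1.7,0.7,0,0,2.4,1.1,0,0,3.1,1.4,0,0,3.8,1.6,0,0,3.8,1.6,0]'

```text
clock: 27.17
position: [0.541, 0.0535, 0.155]
ee_rot: [0.0, 0.705, 0.709, 0.001]
contact_force: [0.2, 0.7, -1.6]
width: 0.0136
gripper_force: 22.0
```

```bash
cat > th.py <<'E'
from h import *
from scipy.spatial.transform import Rotation as Ro
s=get_state(); print(s['clock'],s['position'],s['contact_force'],s['moment'],s['gripper_force'])
c=calibration('wrist'); i=get_image('wrist'); m=cv2.inRange(cv2.cvtColor(i,cv2.COLOR_RGB2HSV),(105,120,30),(125,255,255))
R=np.where(m[:,250:266].sum(1)>255*8)[0]; W=(m>0).sum(1); print('centre rows',R.min() if len(R) else 0,R.max() if len(R) else 0); print('widths',[(r,int(W[r])) for r in range(40,330,12)])
E
python3 th.py
```

```text
27.1667 [0.54097426 0.05350066 0.15497238] [ 0.22549921  0.66620058 -1.62691551] [-0.05295132  0.00496137  0.03732691] 21.974814004397558
centre rows 72 184
widths [(40, 0), (52, 0), (64, 0), (76, 38), (88, 45), (100, 98), (112, 120), (124, 124), (136, 126), (148, 124), (160, 125), (172, 123), (184, 123), (196, 96), (208, 95), (220, 91), (232, 57), (244, 9), (256, 0), (268, 0), (280, 0), (292, 0), (304, 0), (316, 0), (328, 0)]
```

apply_moves --steps '[0,-2,1,0,0,-5,1,0,0,-7,0,0,0,-7,-1.5,0,0,-7,-3,0,0,-7,-3,0,0,-6.2,-3,0,0,-5.4,-3,0]'

```text
clock: 27.88
position: [0.5411, -0.0017, 0.1248]
ee_rot: [0.0, 0.706, 0.708, 0.0]
contact_force: [-0.6, 0.3, -0.7]
width: 0.0137
gripper_force: 22.0
```

apply_moves --steps '[0,0.7,0.1,0,0,1.4,0.3,0,0,2,0.8,0,0,2,0.8,0]'

```text
clock: 28.22
position: [0.5415, 0.0197, 0.1339]
ee_rot: [0.001, 0.705, 0.709, 0.001]
contact_force: [0.1, -0.2, -1.8]
width: 0.0139
gripper_force: 22.0
```

```bash
python3 th.py
```

```text
28.2167 [0.54151511 0.01969978 0.13393512] [ 0.09523686 -0.20190079 -1.79766832] [-0.09481603 -0.04155115  0.01591938] 21.99848129224847
centre rows 75 184
widths [(40, 0), (52, 0), (64, 0), (76, 34), (88, 38), (100, 99), (112, 121), (124, 124), (136, 124), (148, 124), (160, 123), (172, 123), (184, 121), (196, 96), (208, 95), (220, 91), (232, 57), (244, 11), (256, 0), (268, 0), (280, 0), (292, 0), (304, 0), (316, 0), (328, 0)]
```

apply_moves --steps '[0,-1,1,0,0,-4,1,0,0,-4.2,0,0,0,-4.2,-1.4,0,0,-4.2,-1.4,0,0,-3.2,-1.4,0,0,-2.2,-1.4,0,0,-1.6,-1.4,0]'

```text
clock: 28.93
position: [0.5412, 0.0028, 0.1193]
ee_rot: [0.001, 0.706, 0.709, 0.0]
contact_force: [0.4, -11.4, 9.1]
width: 0.0138
gripper_force: 23.3
```

apply_moves --steps '[0,0.5,0,0,0,1,0,0,0,1.5,0,0,0,1.5,0,0]'

```text
clock: 29.27
position: [0.5448, 0.009, 0.1242]
ee_rot: [0.011, 0.703, 0.711, -0.003]
contact_force: [-2.5, -23.4, 19.0]
width: 0.0138
gripper_force: 32.5
```

```bash
python3 th.py
```

```text
29.2667 [0.54477649 0.009048   0.12418118] [ -2.50189527 -23.40463992  19.01256957] [-4.07839166  0.64339932  0.19921257] 32.450654238075245
centre rows 83 186
widths [(40, 0), (52, 0), (64, 0), (76, 0), (88, 36), (100, 71), (112, 111), (124, 122), (136, 122), (148, 122), (160, 122), (172, 122), (184, 121), (196, 96), (208, 94), (220, 92), (232, 63), (244, 20), (256, 0), (268, 0), (280, 0), (292, 0), (304, 0), (316, 0), (328, 0)]
```

apply_moves --steps '[0,-0.2,0.9,0,0,0.4,1.5,0,0,0.9,1.9,0,0,1.5,2.3,0,0,2.1,2.6,0,0,2.8,2.9,0,0,3.4,3.1,0,0,3.4,3.1,0]'

```text
clock: 29.98
position: [0.5407, 0.0528, 0.1495]
ee_rot: [-0.0, 0.705, 0.709, 0.0]
contact_force: [0.5, 0.0, -1.4]
width: 0.0141
gripper_force: 28.6
```

```bash
python3 th.py
```

```text
29.9833 [0.5407245  0.05275849 0.14949243] [ 0.51748944  0.02375836 -1.38352188] [-0.07382069 -0.02494618 -0.00150963] 28.619404568744358
centre rows 80 185
widths [(40, 0), (52, 0), (64, 0), (76, 0), (88, 36), (100, 72), (112, 111), (124, 122), (136, 124), (148, 122), (160, 122), (172, 122), (184, 122), (196, 96), (208, 94), (220, 93), (232, 61), (244, 19), (256, 0), (268, 0), (280, 0), (292, 0), (304, 0), (316, 0), (328, 0)]
```

apply_moves --steps '[0,-3,1,0,0,-6.2,1,0,0,-6.2,-1,0,0,-6.2,-3.1,0,0,-6.2,-3.1,0,0,-5.4,-3.1,0,0,-4.6,-3.1,0,0,-4,-3.1,0]'

```text
clock: 30.7
position: [0.5423, 0.0094, 0.1204]
ee_rot: [0.003, 0.705, 0.709, -0.001]
contact_force: [-0.2, -6.2, 2.9]
width: 0.0137
gripper_force: 24.9
```

apply_moves --steps '[0,0.7,0.3,0,0,1.2,0.8,0,0,2,1.5,0,0,2.9,2.1,0,0,3.9,2.6,0,0,4.9,3,0,0,4.9,3,0]'

```text
clock: 31.28
position: [0.5411, 0.0623, 0.1496]
ee_rot: [0.0, 0.705, 0.709, 0.001]
contact_force: [0.3, -0.3, -1.3]
width: 0.0143
gripper_force: 22.0
```

```bash
python3 th.py
```

```text
31.2833 [0.54112164 0.06226749 0.14956093] [ 0.25930834 -0.31465657 -1.28278627] [-0.19915783  0.0587204   0.0145855 ] 21.952795404450256
centre rows 154 198
widths [(40, 0), (52, 0), (64, 0), (76, 0), (88, 0), (100, 0), (112, 0), (124, 0), (136, 0), (148, 0), (160, 87), (172, 101), (184, 103), (196, 105), (208, 85), (220, 84), (232, 62), (244, 42), (256, 38), (268, 24), (280, 0), (292, 0), (304, 0), (316, 0), (328, 0)]
```

apply_moves --steps '[0,1,0.3,0,0,2,0.5,0,0,3.1,0.6,0,0,4.2,0.6,0,0,5.3,0.5,0,0,6.4,0.4,0,0,6.4,0.4,0]'

```text
clock: 31.92
position: [0.5405, 0.1265, 0.152]
ee_rot: [-0.001, 0.705, 0.709, 0.0]
contact_force: [-0.1, -0.5, -1.0]
width: 0.0137
gripper_force: 21.9
```

```bash
python3 th.py;  python3 - <<'E'
from h import *
from scipy.spatial.transform import Rotation as Ro
s=get_state(); c=calibration('wrist'); C={**c,'rotation':Ro.from_quat(np.roll(c['rotation'],-1)).as_matrix()}
g=s['position']+[0,0,.017]
for th in range(0,100,10):
    t=np.radians(th); M=np.array([[np.cos(t),-np.sin(t)],[np.sin(t),np.cos(t)]])
    f=lambda x,z,yy=0: np.array(proj(C,g+np.r_[yy,M@np.array([x-.078,z-.042])])).round(0)[1]
    print(th,'N',f(.036,0),'lug',f(-.058,0),'farfoot',f(-.036,0),'rimfar',f(-.048,.08),'rimnear',f(.048,.08))
E
```

```text
31.9167 [0.54048156 0.12651054 0.15202139] [-0.06343753 -0.52440412 -1.01772168] [ 0.03837449  0.05404744 -0.00473181] 21.91663345322013
centre rows 198 209
widths [(40, 0), (52, 0), (64, 0), (76, 0), (88, 0), (100, 0), (112, 0), (124, 0), (136, 0), (148, 0), (160, 0), (172, 0), (184, 0), (196, 0), (208, 90), (220, 68), (232, 48), (244, 28), (256, 28), (268, 18), (280, 0), (292, 0), (304, 13), (316, 13), (328, 0)]
0 N 272.0 lug 366.0 farfoot 347.0 rimfar 490.0 rimnear 360.0
10 N 258.0 lug 335.0 farfoot 320.0 rimfar 445.0 rimnear 358.0
20 N 244.0 lug 307.0 farfoot 295.0 rimfar 407.0 rimnear 354.0
30 N 231.0 lug 281.0 farfoot 271.0 rimfar 373.0 rimnear 346.0
40 N 218.0 lug 256.0 farfoot 249.0 rimfar 343.0 rimnear 337.0
50 N 205.0 lug 232.0 farfoot 228.0 rimfar 315.0 rimnear 326.0
60 N 193.0 lug 209.0 farfoot 207.0 rimfar 289.0 rimnear 315.0
70 N 182.0 lug 187.0 farfoot 186.0 rimfar 265.0 rimnear 303.0
80 N 171.0 lug 164.0 farfoot 165.0 rimfar 242.0 rimnear 290.0
90 N 162.0 lug 141.0 farfoot 145.0 rimfar 220.0 rimnear 278.0
```

apply_moves --steps '[0,1.2,-0.2,0,0,2.2,-0.5,0,0,3.2,-0.9,0,0,4.2,-1.6,0,0,5.2,-2.3,0,0,6,-3,0,0,6,-3,0]'

```text
clock: 32.55
position: [0.5402, 0.1862, 0.1208]
ee_rot: [-0.001, 0.705, 0.709, 0.0]
contact_force: [-0.4, -1.1, -1.1]
width: 0.014
gripper_force: 20.0
```

```bash
python3 th.py
```

```text
32.55 [0.54023728 0.18618561 0.12076424] [-0.37539244 -1.05284573 -1.06860923] [ 0.15035806 -0.02703297 -0.03802717] 19.998117797076702
centre rows 0 0
widths [(40, 0), (52, 0), (64, 0), (76, 0), (88, 0), (100, 0), (112, 0), (124, 0), (136, 0), (148, 0), (160, 0), (172, 0), (184, 0), (196, 0), (208, 0), (220, 0), (232, 0), (244, 0), (256, 8), (268, 0), (280, 0), (292, 0), (304, 8), (316, 9), (328, 0)]
```

apply_moves --steps '[0,0.8,-0.7,0,0,1.5,-1.4,0,0,2,-2.1,0,0,2.4,-2.8,0,0,2.6,-3.5,0,0,2.8,-4.2,0,0,2.8,-4.7,0,0,2.8,-4.7,0]'

```text
clock: 33.27
position: [0.5404, 0.2124, 0.0742]
ee_rot: [-0.0, 0.706, 0.708, -0.0]
contact_force: [0.2, 0.0, 0.4]
width: 0.0138
gripper_force: 19.5
```

```bash
python3 v.py
```

```text
33.2667 [0.54036608 0.21235829 0.07422775] [0.15585951 0.03804045 0.3609801 ] [ 0.00951579 -0.05006312 -0.0409402 ] 19.459005184471607
side red [(4, array([282., 209.]), array([ 0.563, -0.059])), (2, array([299., 212.]), array([ 0.519, -0.076])), (2, array([352., 209.]), array([ 0.405, -0.174]))]
  amber [(176, array([200., 296.]), array([21., 13.]), array([0.521, 0.33 ])), (135, array([284., 208.]), array([25., 10.]), array([ 0.561, -0.065])), (76, array([303., 216.]), array([13.,  7.]), array([ 0.501, -0.065])), (51, array([348., 213.]), array([ 6., 11.]), array([ 0.408, -0.152]))]
top red [(15, array([289., 221.]), array([ 0.51 , -0.068])), (13, array([326., 258.]), array([ 0.407, -0.173])), (11, array([284., 210.]), array([ 0.542, -0.052])), (3, array([347., 235.]), array([ 0.472, -0.234]))]
  amber [(53, array([286., 226.]), array([ 7., 10.]), array([ 0.495, -0.06 ])), (50, array([318., 256.]), array([7., 9.]), array([ 0.412, -0.153])), (49, array([278., 211.]), array([ 7., 10.]), array([ 0.536, -0.036])), (39, array([121., 232.]), array([8., 6.]), array([0.469, 0.415])), (36, array([290., 198.]), array([7., 6.]), array([ 0.574, -0.07 ]))]
```

apply_moves --steps '[0,0,1.5,0,0,0,3,0,0.9,3,3,0,1.8,6.1,3,0,1.8,6.1,0,0,1.8,6.1,-2.5,0,1.8,6.1,-4,0,1.8,6.1,-4,0]'

```text
clock: 34.03
position: [0.5553, 0.2715, 0.0312]
ee_rot: [-0.002, 0.706, 0.708, -0.004]
contact_force: [-0.3, -0.3, -1.5]
width: 0.0141
gripper_force: 19.8
```

apply_moves --steps '[0,0,-0.4,0,0,0,-0.7,0,0,0,-0.9,0,0,0,-0.9,0]'

```text
clock: 34.37
position: [0.5592, 0.273, 0.027]
ee_rot: [0.0, 0.706, 0.708, 0.001]
contact_force: [0.6, -0.4, -1.7]
width: 0.0137
gripper_force: 19.8
```

apply_moves --steps '[0,0,-0.2,0,0,0,-0.4,0,0,0,-0.4,0]'

```text
clock: 34.62
position: [0.5594, 0.2738, 0.0232]
ee_rot: [0.0, 0.706, 0.708, 0.001]
contact_force: [-0.5, 3.4, 2.9]
width: 0.0139
gripper_force: 20.0
```

apply_moves --steps '[0,0,-0.2,0,0,0,-0.3,0,0,0,-0.3,0]'

```text
clock: 34.87
position: [0.5591, 0.2733, 0.0195]
ee_rot: [0.0, 0.706, 0.709, 0.001]
contact_force: [1.0, 2.2, 2.8]
width: 0.0138
gripper_force: 19.7
```

apply_moves --steps '[0,0,-0.2,0,0,0,-0.4,0,0,0,-0.4,0]'

```text
clock: 35.12
position: [0.5594, 0.2743, 0.0168]
ee_rot: [-0.0, 0.706, 0.708, 0.002]
contact_force: [-2.5, 3.5, 9.2]
width: 0.0137
gripper_force: 19.9
```

```bash
python3 th.py; python3 - <<'E'
from h import *
c,i=cam('top'); print([(int(a),np.round(r[0]),np.round(r[1]),onz(c,*r[0],.08)[:2].round(3)) for a,r in blobs(i,(105,100,30),(125,255,255),20)])
c,i=cam('side'); h=cv2.cvtColor(i,cv2.COLOR_RGB2HSV);m=cv2.inRange(h,(105,120,40),(125,255,255)); n,l,st,ce=cv2.connectedComponentsWithStats(m); print([(st[k].tolist(),ce[k].round()) for k in range(1,n) if st[k,4]>200])
k=max([k for k in range(1,n) if abs(ce[k][0]-250)<60 and ce[k][1]<300],key=lambda k:st[k,4])
for r in range(st[k,1],st[k,1]+st[k,3],4): q=np.where(l[r]==k)[0]; print(r,q.min(),q.max())
E
```

```text
35.1167 [0.55943096 0.2743224  0.01679654] [-2.49790352  3.53888713  9.20335226] [ 0.60274265  0.20829979 -0.03591333] 19.891287982463837
centre rows 0 0
widths [(40, 0), (52, 0), (64, 0), (76, 0), (88, 0), (100, 0), (112, 0), (124, 0), (136, 0), (148, 0), (160, 0), (172, 0), (184, 0), (196, 0), (208, 0), (220, 0), (232, 0), (244, 0), (256, 0), (268, 0), (280, 0), (292, 0), (304, 4), (316, 6), (328, 0)]
[(2588, array([ 49., 342.]), array([99., 45.]), array([0.175, 0.57 ])), (952, array([192., 199.]), array([34., 40.]), array([0.561, 0.201])), (877, array([472., 238.]), array([28., 33.]), array([ 0.469, -0.557])), (25, array([387., 240.]), array([6., 6.]), array([ 0.46 , -0.328])), (25, array([382., 204.]), array([5., 6.]), array([ 0.555, -0.315])), (24, array([403., 222.]), array([5., 6.]), array([ 0.508, -0.371]))]
[([455, 0, 57, 19, 883], array([485.,   7.])), ([376, 135, 30, 24, 519], array([390., 146.])), ([212, 225, 30, 49, 963], array([228., 249.])), ([258, 335, 112, 49, 1422], array([315., 364.]))]
225 222 226
229 217 236
233 216 240
237 216 240
241 218 239
245 219 238
249 226 239
253 225 241
257 222 238
261 219 237
265 214 237
269 212 234
273 218 225
```

apply_moves --steps '[0,0,0.3,0,0,0,0.3,0,0,0,0.3,0,0,0,0.3,0]' --jaw 180

```text
clock: 35.6
position: [0.5582, 0.2724, 0.0177]
ee_rot: [-0.0, 0.706, 0.708, -0.001]
contact_force: [-0.5, 0.6, -0.7]
width: 0.0248
gripper_force: 0.0
```

apply_moves --steps '[0,0,2,0,0,0,5,0,0,0,9,0,0,0,13,0,0,0,17,0,0,0,19,0,0,0,19,0]'

```text
clock: 36.18
position: [0.5616, 0.2737, 0.2143]
ee_rot: [0.003, 0.706, 0.708, 0.005]
contact_force: [0.2, 0.3, -0.1]
width: 0.0251
gripper_force: 0.0
```

```bash
cat > j.py <<'E'
from h import *
s=get_state(); print(s['clock'],s['position'])
c,i=cam('top'); B=[(int(a),np.round(r[0],1),np.round(r[1]),onz(c,*r[0],.081)[:2].round(3)) for a,r in blobs(i,(105,100,30),(125,255,255),8)]; print(B)
c,i=cam('side'); h=cv2.cvtColor(i,cv2.COLOR_RGB2HSV);m=cv2.inRange(h,(105,100,30),(125,255,255)); n,l,st,ce=cv2.connectedComponentsWithStats(m)
k=max([k for k in range(1,n) if abs(ce[k][0]-230)<50 and 200<ce[k][1]<300],key=lambda k:st[k,4]); print('side',st[k],ce[k])
print([(r,*np.where(l[r]==k)[0][[0,-1]]) for r in range(st[k,1],st[k,1]+st[k,3],5)])
from scipy.spatial.transform import Rotation as Ro
C={**c,'rotation':Ro.from_quat(np.roll(c['rotation'],-1)).as_matrix()}
ax=np.array([.559,.196])
a=np.linspace(0,2*np.pi,72)
for z,r in((.082,.048),(.002,.036)):
    q=np.array([proj(C,(ax[0]+r*np.cos(t),ax[1]+r*np.sin(t),z)) for t in a]); print('pred z',z,'u',q[:,0].min().round(1),q[:,0].max().round(1),'v',q[:,1].min().round(1),q[:,1].max().round(1))
E
python3 j.py
```

```text
36.1833 [0.56163553 0.27374283 0.21428424]
[(2735, array([ 44., 351.]), array([64., 88.]), array([0.152, 0.581])), (966, array([192.8, 199.2]), array([35., 39.]), array([0.561, 0.199])), (877, array([472.5, 238. ]), array([28., 33.]), array([ 0.469, -0.556])), (25, array([387., 240.]), array([6., 6.]), array([ 0.46 , -0.327])), (25, array([382. , 204.5]), array([5., 6.]), array([ 0.555, -0.315])), (24, array([403. , 222.5]), array([5., 6.]), array([ 0.507, -0.371]))]
side [ 203  225   40   49 1500] [222.864 248.334]
[(225, np.int64(222), np.int64(224)), (230, np.int64(208), np.int64(237)), (235, np.int64(203), np.int64(241)), (240, np.int64(203), np.int64(240)), (245, np.int64(204), np.int64(239)), (250, np.int64(210), np.int64(240)), (255, np.int64(206), np.int64(240)), (260, np.int64(206), np.int64(239)), (265, np.int64(213), np.int64(238)), (270, np.int64(212), np.int64(234))]
pred z 0.082 u 203.8 244.8 v 222.3 247.0
pred z 0.002 u 210.7 240.3 v 251.2 270.4
```

apply_moves --steps '[-1.3,-3.8,0,-7,-2.6,-7.6,0,-14,-3.9,-11.4,0,-14,-5.2,-15.2,0,-14,-6.5,-19,0,-14,-7.8,-22.8,0,-14,-9.1,-26.6,0,-14,-10.4,-30.4,0,-14]' --jaw 120

```text
clock: 36.95
position: [0.4521, -0.0323, 0.206]
ee_rot: [-0.002, 0.787, 0.617, -0.002]
contact_force: [1.1, -0.3, 0.3]
width: 0.0453
gripper_force: 0.0
```

apply_moves --steps '[-1.3,-3.8,0,0,-2.6,-7.6,-2,0,-3.9,-11.4,-5,0,-4.6,-12.8,-8,0,-4.6,-12.8,-8,0,-4.6,-12.8,-8,0]'

```text
clock: 37.45
position: [0.4053, -0.1584, 0.1249]
ee_rot: [-0.004, 0.788, 0.616, -0.002]
contact_force: [-0.5, 0.6, 0.1]
width: 0.0457
gripper_force: 0.0
```

```bash
cat > lv.py <<'E'
from h import *
s=get_state(); print(s['clock'],s['position'],s['ee_rot'])
c,i=cam('wrist')
for nm,bl in (('red',blobs(i,(0,140,40),(6,255,255),30)+blobs(i,(172,140,40),(180,255,255),30)),('amber',blobs(i,(5,100,30),(22,255,230),60))):
    print(nm,[(int(a),np.round(r[0]),np.round(r[1]),round(r[2]),onz(c,*r[0],.012)[:2].round(4)) for a,r in bl])
E
python3 lv.py
```

```text
37.45 [ 0.40527241 -0.15840245  0.12489229] [-0.0043104   0.78796946  0.61569711 -0.00162073]
red [(295, array([386.,  30.]), array([13., 27.]), 58, array([ 0.5437, -0.0514])), (241, array([353.,  61.]), array([13., 23.]), 20, array([ 0.5132, -0.0685])), (121, array([263., 196.]), array([10., 16.]), 90, array([ 0.4071, -0.1721])), (83, array([411.,  46.]), array([19.,  9.]), 80, array([ 0.5636, -0.069 ])), (30, array([345., 245.]), array([4., 9.]), 72, array([ 0.4808, -0.2484]))]
amber [(1852, array([433., 281.]), array([99., 54.]), 38, array([ 0.5704, -0.318 ])), (1246, array([365., 358.]), array([68., 28.]), 53, array([ 0.481 , -0.4157])), (1191, array([433.,  39.]), array([28., 55.]), 63, array([ 0.5816, -0.0685])), (1140, array([338.,  56.]), array([46., 28.]), 18, array([ 0.501 , -0.0616])), (1081, array([380.,  17.]), array([45., 31.]), 72, array([ 0.5403, -0.0408])), (528, array([262., 178.]), array([29., 20.]), 90, array([ 0.4105, -0.1537])), (76, array([393., 323.]), array([17.,  6.]), 45, array([ 0.5212, -0.3683]))]
```

apply_moves --steps '[0.3,-0.1,-4,0,0.3,-0.1,-8,0,0.3,-0.1,-10.5,0,0.3,-0.1,-11.6,0,0.3,-0.1,-12,0,0.3,-0.1,-12,0,0.3,-0.1,-12,0]'

```text
clock: 38.08
position: [0.4131, -0.1599, 0.0093]
ee_rot: [0.001, 0.787, 0.618, 0.001]
contact_force: [-0.5, 0.4, -0.5]
width: 0.0454
gripper_force: 0.0
```

apply_moves --steps '[0,0,0,0,0,0,0,0,0,0,0,0,0,0,0,0,0,0,0,0]' --jaw 255 --newtons 25

```text
clock: 38.5
position: [0.4128, -0.1604, 0.0096]
ee_rot: [0.001, 0.787, 0.617, 0.001]
contact_force: [1.4, 1.3, 6.9]
width: 0.0205
gripper_force: 25.1
```

apply_moves --steps '[0,0,3,0,0,0,7,0,0,0,10,0,2,4,11,0,4,8,11,0,6,12,11,0,8,16,11,0,8,19.5,11,0]'

```text
clock: 39.17
position: [0.4944, 0.0306, 0.1194]
ee_rot: [0.002, 0.787, 0.617, 0.002]
contact_force: [2.6, -0.8, -0.7]
width: 0.0209
gripper_force: 24.7
```

apply_moves --steps '[0,0,-3,0,0,0,-6,0,0,0,-8.5,0,0,0,-10.2,0,0,0,-10.2,0,0,0,-10.2,0]'

```text
clock: 39.67
position: [0.4906, 0.0295, 0.0162]
ee_rot: [-0.0, 0.787, 0.617, -0.001]
contact_force: [0.7, 0.5, 0.8]
width: 0.0207
gripper_force: 26.4
```

apply_moves --steps '[0,0,0,0,0,0,0,0,0,0,0,0,0,0,0,0]' --jaw 140

```text
clock: 40.0
position: [0.4915, 0.0293, 0.0173]
ee_rot: [0.001, 0.787, 0.617, 0.001]
contact_force: [-0.5, -0.7, -0.2]
width: 0.0383
gripper_force: 0.0
```

apply_moves --steps '[0,0,4,0,0,0,8,0,0,0,12,0,0,0,16,0,0,0,18,0,0,0,18,0]'

```text
clock: 40.5
position: [0.4944, 0.0292, 0.2024]
ee_rot: [0.004, 0.787, 0.617, 0.005]
contact_force: [0.5, 0.2, 0.1]
width: 0.0386
gripper_force: 0.0
```

```bash
python3 lv.py; python3 v.py
```

```text
40.5 [0.49440871 0.02922261 0.20236762] [0.00424184 0.78692122 0.61702184 0.0045886 ]
red [(74, array([253., 178.]), array([ 7., 12.]), 90, array([0.4877, 0.0154])), (70, array([285., 230.]), array([ 8., 12.]), 13, array([ 0.512 , -0.0697])), (61, array([305., 216.]), array([ 7., 12.]), 61, array([ 0.5431, -0.0556]))]
amber [(1112, array([461., 151.]), array([49., 95.]), 20, array([ 0.7544, -0.0154])), (548, array([436., 147.]), array([38., 80.]), 16, array([ 0.7227, -0.0024])), (476, array([353., 356.]), array([43., 20.]), 77, array([ 0.5746, -0.3272])), (422, array([253., 167.]), array([30., 16.]), 90, array([0.4911, 0.0291])), (392, array([299., 207.]), array([30., 15.]), 60, array([ 0.5383, -0.0407])), (364, array([275., 228.]), array([29., 15.]), 14, array([ 0.5   , -0.0631])), (325, array([330., 225.]), array([27., 16.]), 63, array([ 0.575 , -0.0764]))]
40.55 [0.49264588 0.02932602 0.19948962] [-0.38838197  0.45618203 -0.51402454] [ 0.00701746  0.06085935 -0.04666145] 0.0
side red [(5, array([291., 231.]), array([0.489, 0.012])), (5, array([282., 209.]), array([ 0.564, -0.06 ])), (3, array([299., 212.]), array([ 0.518, -0.075]))]
  amber [(178, array([200., 295.]), array([23., 13.]), array([0.524, 0.328])), (151, array([223., 189.]), array([13., 31.]), array([ 0.766, -0.044])), (144, array([284., 208.]), array([25., 10.]), array([ 0.562, -0.066])), (107, array([224., 201.]), array([12., 30.]), array([0.721, 0.007])), (85, array([286., 233.]), array([ 8., 15.]), array([0.494, 0.027])), (76, array([303., 216.]), array([13.,  7.]), array([ 0.501, -0.065]))]
top red [(6, array([346., 235.]), array([ 0.472, -0.231]))]
  amber [(87, array([124., 232.]), array([ 8., 13.]), array([0.469, 0.405])), (27, array([290., 198.]), array([7., 5.]), array([ 0.574, -0.072]))]
```

apply_moves --steps '[0.2,-4,0,2,0.4,-8,0,4,0.6,-12,0,6,0.8,-16,0,8,1,-20,0,10,1.2,-24,0,12,1.4,-28,0,14,1.6,-32,0,14]'

```text
clock: 41.32
position: [0.5055, -0.2917, 0.1937]
ee_rot: [-0.002, 0.706, 0.709, -0.0]
contact_force: [1.1, -0.2, -0.4]
width: 0.0387
gripper_force: 0.0
```

apply_moves --steps '[0,-4,0,0,0,-6,0,0,0,-6,0,0,0,-6,0,0]'

```text
clock: 41.65
position: [0.5057, -0.3506, 0.1935]
ee_rot: [-0.003, 0.707, 0.708, 0.0]
contact_force: [0.2, 0.2, 0.9]
width: 0.0384
gripper_force: 0.0
```

```bash
cat > fv.py <<'E'
from h import *
s=get_state(); print(s['clock'],s['position'],s['ee_rot'])
for n in ('wrist','top'):
    c,i=cam(n)
    print(n,[(int(a),np.round(r[0]),np.round(r[1]),onz(c,*r[0],.04)[:2].round(4)) for a,r in blobs(i,(100,100,40),(125,255,255),12) if a<3000])
E
python3 fv.py
```

```text
41.65 [ 0.50570978 -0.35060633  0.19347466] [-2.74233253e-03  7.06681170e-01  7.07526811e-01  1.20991602e-04]
wrist [(1384, array([236., 310.]), array([35., 47.]), array([ 0.4763, -0.5445])), (173, array([304., 153.]), array([14., 15.]), array([ 0.5573, -0.3263])), (167, array([218., 165.]), array([14., 15.]), array([ 0.4606, -0.3402])), (153, array([260., 200.]), array([14., 13.]), array([ 0.5089, -0.3829]))]
top [(1590, array([ 47., 351.]), array([96., 63.]), array([0.1409, 0.5928])), (954, array([193., 201.]), array([38., 35.]), array([0.5591, 0.2061])), (336, array([476., 244.]), array([27., 15.]), array([ 0.4526, -0.5857])), (26, array([382., 205.]), array([6., 6.]), array([ 0.557, -0.327])), (22, array([388., 240.]), array([5., 5.]), array([ 0.4609, -0.341 ])), (22, array([403., 222.]), array([5., 6.]), array([ 0.5089, -0.3849]))]
```

apply_moves --steps '[3,1.5,-3,0,5.1,2.3,-7,0,5.1,2.3,-10,0,5.1,2.3,-13,0,5.1,2.3,-16,0,5.1,2.3,-18,0,5.1,2.3,-18,0,5.1,2.3,-18,0]'

```text
clock: 42.42
position: [0.5573, -0.3252, 0.0155]
ee_rot: [-0.002, 0.705, 0.709, -0.0]
contact_force: [0.6, 0.3, -0.2]
width: 0.0386
gripper_force: 0.0
```

apply_moves --steps '[0,0,0,0,0,0,0,0,0,0,0,0,0,0,0,0]' --jaw 255 --newtons 30

```text
clock: 42.75
position: [0.5591, -0.3281, 0.0184]
ee_rot: [0.002, 0.706, 0.708, 0.0]
contact_force: [0.5, 0.8, 4.7]
width: 0.0209
gripper_force: 30.0
```

apply_moves --steps '[0,0,4,0,0,0,8,0,0,0,12,0,0,3,14,0,0,7,14,0,0,11,14,0,0,15,14,0,0,19,14,0]'

```text
clock: 43.42
position: [0.5577, -0.1361, 0.1574]
ee_rot: [0.001, 0.706, 0.708, 0.001]
contact_force: [0.3, 0.0, -1.2]
width: 0.0208
gripper_force: 29.7
```

apply_moves --steps '[0,4,0,0,0,8,0,0,0,12,0,0,0,16,0,0,0,20,0,0,0,24,0,0,0,28,0,0,0,31,0,0]'

```text
clock: 44.08
position: [0.5577, 0.1756, 0.1572]
ee_rot: [0.0, 0.705, 0.709, 0.001]
contact_force: [1.0, 0.1, -1.0]
width: 0.0205
gripper_force: 29.7
```

```bash
python3 j.py | head -2; python3 - <<'E'
from h import *
s=get_state();print(s['position'],s['width'])
c,i=cam('wrist'); h=cv2.cvtColor(i,cv2.COLOR_RGB2HSV); m=cv2.inRange(h,(105,100,30),(125,255,255)); cs,_=cv2.findContours(m,cv2.RETR_EXTERNAL,cv2.CHAIN_APPROX_NONE)
for k in cs:
    if cv2.contourArea(k)>300:
        P=np.array([onz(c,*q[0],.082)[:2] for q in k]); print(cv2.contourArea(k),'x',P[:,0].min(),P[:,0].max(),'y',P[:,1].min(),P[:,1].max())
E
```

```text
44.0833 [0.55766791 0.17561376 0.15722801]
[(3443, array([ 48.7, 351.1]), array([99., 63.]), array([0.152, 0.568])), (877, array([472.5, 238. ]), array([28., 33.]), array([ 0.469, -0.556])), (112, array([208.8, 202.8]), array([12., 21.]), array([0.552, 0.155])), (46, array([181.5, 211. ]), array([15.,  5.]), array([0.529, 0.229])), (25, array([387., 240.]), array([6., 6.]), array([ 0.46 , -0.327])), (24, array([403. , 222.5]), array([5., 6.]), array([ 0.507, -0.371]))]
[0.5577714  0.17710916 0.15706206] 0.020916832898406613
1006.0 x 0.5410531875318276 0.5762622678260919 y 0.09857030645428555 0.13857107729932525
9406.5 x 0.5127672563199804 0.6059521277947334 y 0.16048850026893643 0.25367226149284555
```

apply_moves --steps '[0.1,1.1,-1,0,0.1,2,-3,0,0.1,2,-6,0,0.1,2,-9,0,0.1,2,-10.8,0,0.1,2,-10.8,0,0.1,2,-10.8,0]'

```text
clock: 44.82
position: [0.5584, 0.1914, 0.0473]
ee_rot: [-0.001, 0.706, 0.708, -0.001]
contact_force: [-0.5, -0.1, 0.4]
width: 0.0208
gripper_force: 29.7
```

apply_moves --steps '[0,0,0,0,0,0,0,0,0,0,0,0]' --jaw 178

```text
clock: 45.07
position: [0.5603, 0.1925, 0.05]
ee_rot: [0.001, 0.706, 0.708, 0.001]
contact_force: [0.3, -0.4, 0.9]
width: 0.0259
gripper_force: 0.0
```

apply_moves --steps '[0,0,4,0,0,0,8,0,0,0,12,0,0,-4,12.8,0,0,-8,12.8,0,0,-12,12.8,0,0,-16,12.8,0,0,-20,12.8,0]'

```text
clock: 45.73
position: [0.5591, -0.0091, 0.178]
ee_rot: [0.001, 0.706, 0.709, 0.001]
contact_force: [0.3, -0.7, -0.1]
width: 0.026
gripper_force: 0.0
```

```bash
python3 j.py|head -3; python3 fv.py
```

```text
45.7333 [ 0.55910617 -0.00910937  0.17800499]
[(3445, array([ 48.7, 351.1]), array([99., 63.]), array([0.152, 0.568])), (974, array([192.8, 201.2]), array([38., 35.]), array([0.556, 0.199])), (877, array([472.5, 238. ]), array([28., 33.]), array([ 0.469, -0.556])), (24, array([387., 240.]), array([6., 6.]), array([ 0.46 , -0.327])), (24, array([403. , 222.5]), array([5., 6.]), array([ 0.507, -0.371]))]
side [ 203  225   40   49 1501] [222.87808128 248.29780147]
45.8333 [ 0.55959235 -0.01326526  0.1777528 ] [ 2.36463134e-03  7.07940541e-01  7.06268034e-01 -2.51708844e-04]
wrist [(492, array([256.,  10.]), array([19., 27.]), array([0.5599, 0.1451]))]
top [(1591, array([ 47., 351.]), array([96., 63.]), array([0.1407, 0.5926])), (953, array([193., 201.]), array([38., 35.]), array([0.5591, 0.2061])), (683, array([476., 238.]), array([28., 26.]), array([ 0.4692, -0.5863])), (24, array([403., 222.]), array([5., 6.]), array([ 0.5089, -0.3849])), (23, array([388., 240.]), array([6., 5.]), array([ 0.4595, -0.341 ]))]
```

apply_moves --steps '[-0.6,-4,0,0,-1.2,-8,0,0,-1.8,-12,0,0,-2.4,-16,0,0,-3,-20,0,0,-3.6,-24,0,0,-4.2,-28,0,0,-4.8,-32,0,0]' --jaw 140

```text
clock: 46.6
position: [0.5117, -0.3275, 0.177]
ee_rot: [0.001, 0.705, 0.709, 0.001]
contact_force: [1.3, 0.1, 0.3]
width: 0.0383
gripper_force: 0.0
```

apply_moves --steps '[-0.2,-3,-2,0,-0.2,-5.4,-5,0,-0.2,-5.4,-9,0,-0.2,-5.4,-9,0,-0.2,-5.4,-9,0]'

```text
clock: 47.02
position: [0.5085, -0.3789, 0.0846]
ee_rot: [-0.003, 0.705, 0.709, 0.0]
contact_force: [0.0, -1.0, 1.3]
width: 0.0386
gripper_force: 0.0
```

```bash
python3 fv.py
```

```text
47.0167 [ 0.50850352 -0.37889375  0.08461403] [-2.87996992e-03  7.05433874e-01  7.08769814e-01  3.24303620e-04]
wrist [(496, array([192., 160.]), array([25., 25.]), array([ 0.4608, -0.3404])), (403, array([258., 214.]), array([23., 22.]), array([ 0.509 , -0.3825]))]
top [(1593, array([ 47., 351.]), array([96., 63.]), array([0.1407, 0.5926])), (955, array([193., 201.]), array([38., 35.]), array([0.5591, 0.2061])), (155, array([472., 244.]), array([16., 17.]), array([ 0.4524, -0.5733])), (24, array([388., 240.]), array([6., 5.]), array([ 0.4595, -0.341 ])), (22, array([403., 222.]), array([5., 6.]), array([ 0.5089, -0.3849]))]
```

Aligned; descend and grasp, then carry.

apply_moves --steps '[0,-0.1,-3,0,0,-0.1,-5.5,0,0,-0.1,-7.2,0,0,-0.1,-7.2,0,0,-0.1,-7.2,0]'

```text
clock: 47.53
position: [0.5104, -0.3823, 0.0162]
ee_rot: [0.001, 0.705, 0.709, 0.0]
contact_force: [0.4, 0.6, -0.5]
width: 0.0384
gripper_force: 0.0
```

apply_moves --steps '[0,0,0,0,0,0,0,0,0,0,0,0,0,0,0,0]' --jaw 255 --newtons 30

```text
clock: 47.87
position: [0.5109, -0.3835, 0.0173]
ee_rot: [0.003, 0.706, 0.708, 0.0]
contact_force: [0.5, 1.7, 7.4]
width: 0.0209
gripper_force: 29.6
```

apply_moves --steps '[0,0,4,0,0,0,8,0,0,0,12,0,0.6,3,15,0,1.2,7,15,0,1.8,11,15,0,2.4,15,15,0,3,19,15,0]'

```text
clock: 48.53
position: [0.5392, -0.1911, 0.1659]
ee_rot: [0.001, 0.706, 0.708, 0.001]
contact_force: [0.8, 0.1, 0.3]
width: 0.0208
gripper_force: 29.5
```

apply_moves --steps '[0.5,4,0,0,1,8,0,0,1.5,12,0,0,2,16,0,0,2,20,0,0,2,24,0,0,2,28,0,0,2,32,0,0]'

```text
clock: 49.2
position: [0.559, 0.1295, 0.1656]
ee_rot: [0.001, 0.706, 0.708, 0.001]
contact_force: [1.3, -0.1, 1.4]
width: 0.0209
gripper_force: 29.5
```

apply_moves --steps '[0,4,0,0,0,8,0,0,0,8.8,-2,0,0,8.8,-5,0,0,8.8,-8,0,0,8.8,-10.3,0,0,8.8,-10.3,0,0,8.8,-10.3,0]'

```text
clock: 49.87
position: [0.5585, 0.2154, 0.0612]
ee_rot: [-0.0, 0.706, 0.708, -0.001]
contact_force: [0.6, 0.2, 1.2]
width: 0.0206
gripper_force: 29.5
```

apply_moves --steps '[0,0,0,0,0,0,0,0,0,0,0,0]' --jaw 178

```text
clock: 50.12
position: [0.5605, 0.2157, 0.0635]
ee_rot: [0.001, 0.706, 0.708, 0.002]
contact_force: [0.2, -1.1, -0.0]
width: 0.0258
gripper_force: 0.0
```

apply_moves --steps '[0,0,4,0,0,0,8,0,0,0,11,0,-1,-4,11.5,0,-2,-8,11.5,0,-3,-12,11.5,0,-4,-16,11.5,0,-5,-20,11.5,0]'

```text
clock: 50.78
position: [0.5087, 0.0139, 0.178]
ee_rot: [0.001, 0.706, 0.709, 0.001]
contact_force: [0.9, -0.3, -0.1]
width: 0.026
gripper_force: 0.0
```

apply_moves --steps '[-0.8,-4,0,0,-1.6,-8,0,0,-2.4,-12,0,0,-3.2,-16,0,0,-4,-20,0,0,-4.8,-24,0,0,-4.8,-28,0,0,-4.8,-32,0,0]' --jaw 140

```text
clock: 51.45
position: [0.4604, -0.3068, 0.178]
ee_rot: [0.001, 0.706, 0.708, 0.0]
contact_force: [-0.8, -0.3, 0.6]
width: 0.0383
gripper_force: 0.0
```

```bash
python3 j.py|head -3; python3 fv.py
```

```text
51.45 [ 0.46036754 -0.30677205  0.17802066]
[(3444, array([ 48.7, 351.1]), array([99., 63.]), array([0.152, 0.568])), (976, array([192.8, 201.2]), array([38., 35.]), array([0.556, 0.199])), (40, array([483., 228.]), array([ 8., 10.]), array([ 0.496, -0.585])), (24, array([387.3, 239.9]), array([6., 6.]), array([ 0.46 , -0.328]))]
side [ 203  225   40   49 1505] [222.88372093 248.28305648]
51.55 [ 0.46157217 -0.31147939  0.17774872] [ 0.00347293  0.70780986  0.70639378 -0.00098178]
wrist [(244, array([263., 322.]), array([ 7., 50.]), array([ 0.469 , -0.5157])), (169, array([256., 200.]), array([15., 14.]), array([ 0.4605, -0.3388]))]
top [(1594, array([ 47., 351.]), array([96., 63.]), array([0.1409, 0.5928])), (955, array([193., 201.]), array([38., 35.]), array([0.5591, 0.2061])), (32, array([484., 228.]), array([7., 9.]), array([ 0.4987, -0.6081])), (22, array([388., 240.]), array([6., 5.]), array([ 0.4595, -0.341 ]))]
```

apply_moves --steps '[0,-1.6,-3,0,0,-3.2,-6,0,0,-3.2,-10,0,0,-3.2,-10,0,0,-3.2,-10,0]'

```text
clock: 52.07
position: [0.4599, -0.3339, 0.0754]
ee_rot: [-0.003, 0.705, 0.709, 0.0]
contact_force: [0.6, -0.0, 0.8]
width: 0.0386
gripper_force: 0.0
```

```bash
python3 fv.py
```

```text
52.0667 [ 0.45988566 -0.33389752  0.07535857] [-2.62183286e-03  7.05450853e-01  7.08753970e-01  1.72274522e-04]
wrist [(441, array([258., 222.]), array([25., 22.]), array([ 0.4604, -0.3391]))]
top [(1591, array([ 47., 351.]), array([96., 63.]), array([0.1409, 0.5928])), (952, array([193., 201.]), array([38., 35.]), array([0.5591, 0.2061])), (231, array([477., 233.]), array([18., 24.]), array([ 0.4831, -0.5896])), (21, array([388., 240.]), array([5., 5.]), array([ 0.4609, -0.341 ]))]
```

apply_moves --steps '[0,-0.3,-2,0,0,-0.3,-4.5,0,0,-0.3,-6.2,0,0,-0.3,-6.2,0,0,-0.3,-6.2,0]'

```text
clock: 52.58
position: [0.462, -0.3396, 0.016]
ee_rot: [0.001, 0.706, 0.709, 0.0]
contact_force: [-0.6, 0.2, 0.3]
width: 0.0385
gripper_force: 0.0
```

apply_moves --steps '[0,0,0,0,0,0,0,0,0,0,0,0,0,0,0,0]' --jaw 255 --newtons 30

```text
clock: 52.92
position: [0.4625, -0.3406, 0.0169]
ee_rot: [0.002, 0.706, 0.708, 0.0]
contact_force: [0.4, 1.0, 7.7]
width: 0.021
gripper_force: 29.4
```

apply_moves --steps '[0,0,4,0,0,0,8,0,0,0,12,0,0.9,3,15,0,1.8,7,15,0,2.7,11,15,0,3.6,15,15,0,4.5,19,15,0]'

```text
clock: 53.58
position: [0.5064, -0.148, 0.166]
ee_rot: [0.001, 0.706, 0.708, 0.001]
contact_force: [1.0, 0.1, -0.3]
width: 0.0208
gripper_force: 29.5
```

apply_moves --steps '[1,4,0,0,2,8,0,0,3,12,0,0,4,16,0,0,5,20,0,0,5.4,24,0,0,5.4,28,0,0,5.4,32,0,0]'

```text
clock: 54.25
position: [0.5603, 0.1726, 0.1655]
ee_rot: [0.001, 0.706, 0.708, 0.001]
contact_force: [0.2, -0.1, -0.3]
width: 0.0206
gripper_force: 29.5
```

```bash
python3 fv.py
```

```text
54.25 [0.56025956 0.17263702 0.16553116] [6.82744097e-04 7.05811740e-01 7.08398575e-01 8.84048750e-04]
wrist [(1034, array([258., 257.]), array([36., 37.]), array([0.5614, 0.079 ]))]
top [(1591, array([ 47., 351.]), array([96., 63.]), array([0.1409, 0.5928])), (684, array([476., 238.]), array([28., 26.]), array([ 0.4692, -0.5863])), (132, array([208., 200.]), array([13., 24.]), array([0.5633, 0.1645])), (24, array([180., 210.]), array([12.,  4.]), array([0.5337, 0.2428]))]
```

apply_moves --steps '[-0.5,2,0,0,-1.1,3.1,-1,0,-1.1,3.1,-4,0,-1.1,3.1,-7,0,-1.1,3.1,-9.8,0,-1.1,3.1,-9.8,0,-1.1,3.1,-9.8,0]'

```text
clock: 54.93
position: [0.5476, 0.2006, 0.0652]
ee_rot: [-0.001, 0.706, 0.708, -0.002]
contact_force: [0.0, 0.1, 0.4]
width: 0.0211
gripper_force: 29.6
```

apply_moves --steps '[0,0,0,0,0,0,0,0,0,0,0,0]' --jaw 178

```text
clock: 55.18
position: [0.5505, 0.2016, 0.0684]
ee_rot: [0.001, 0.706, 0.708, 0.002]
contact_force: [0.5, -0.4, 0.7]
width: 0.026
gripper_force: 0.0
```

apply_moves --steps '[0,0,4,0,0,0,8,0,0,0,12,0,0,-4,14,0,0,-8,14,0,0,-8,14,0,0,-8,14,0]'

```text
clock: 55.77
position: [0.5495, 0.1196, 0.2083]
ee_rot: [0.001, 0.707, 0.707, 0.001]
contact_force: [-0.6, -0.2, -0.3]
width: 0.0255
gripper_force: 0.0
```

```bash
python3 - <<'E'
from h import *
s=get_state();print(s['position'])
c,i=cam('wrist'); h=cv2.cvtColor(i,cv2.COLOR_RGB2HSV); m=cv2.inRange(h,(105,100,30),(125,255,255)); cs,_=cv2.findContours(m,cv2.RETR_EXTERNAL,cv2.CHAIN_APPROX_NONE)
for k in cs:
    if cv2.contourArea(k)>300:
        P=np.array([onz(c,*q[0],.082)[:2] for q in k]); print('rim',cv2.contourArea(k),'x',P[:,0].min(),P[:,0].max(),'y',P[:,1].min(),P[:,1].max())
w=cv2.inRange(h,(0,0,110),(180,70,255))
x,y,W,H=cv2.boundingRect(max(cs,key=cv2.contourArea)); print('box',x,y,W,H)
sub=w[y:y+H,x:x+W]; n,l,st,ce=cv2.connectedComponentsWithStats(sub); print('white in box',[(st[k,4],onz(c,*(ce[k]+[x,y]),.03)[:2].round(3)) for k in range(1,n) if st[k,4]>15])
v=h[y:y+H,x:x+W]; print('hues',np.unique(v[...,0][v[...,1]>100],return_counts=True))
E
python3 fv.py; python3 v.py; python3 j.py | tail -4
```

```text
[0.54952095 0.11964791 0.20832755]
rim 8079.5 x 0.512885720362225 0.6064091183085439 y 0.15760637097720528 0.25318817334635824
box 219 38 98 107
white in box [(np.int32(600), array([0.521, 0.253])), (np.int32(589), array([0.602, 0.253])), (np.int32(419), array([0.547, 0.203])), (np.int32(493), array([0.611, 0.165])), (np.int32(272), array([0.512, 0.16 ]))]
hues (array([107, 108, 109, 110, 111, 112, 113, 114, 115], dtype=uint8), array([   2, 1305, 5930,  310,  125,   47,   15,    3,    2]))
55.8167 [0.54921598 0.12091591 0.20755994] [4.75929520e-04 7.06629475e-01 7.07582846e-01 1.03664570e-03]
wrist []
top [(1592, array([ 47., 351.]), array([96., 63.]), array([0.1409, 0.5928])), (683, array([476., 238.]), array([28., 26.]), array([ 0.4692, -0.5863])), (155, array([189., 212.]), array([10., 26.]), array([0.5285, 0.2157]))]
55.9167 [0.54884482 0.12216075 0.20654005] [-0.06607324 -0.53701273  0.40152684] [-0.00285616 -0.0290324   0.00693779] 0.0
side red [(5, array([291., 231.]), array([0.489, 0.012])), (4, array([282., 209.]), array([ 0.564, -0.06 ])), (3, array([299., 212.]), array([ 0
[... 832 characters left out ...]
26.]), array([9., 7.]), array([0.492, 0.035])), (48, array([278., 211.]), array([ 7., 10.]), array([ 0.537, -0.036])), (36, array([290., 198.]), array([7., 6.]), array([ 0.574, -0.07 ]))]
side [ 203  225   40   49 1480] [222.7972973  248.33040541]
[(225, np.int64(222), np.int64(225)), (230, np.int64(208), np.int64(238)), (235, np.int64(203), np.int64(241)), (240, np.int64(203), np.int64(240)), (245, np.int64(204), np.int64(239)), (250, np.int64(210), np.int64(240)), (255, np.int64(206), np.int64(240)), (260, np.int64(206), np.int64(239)), (265, np.int64(213), np.int64(238)), (270, np.int64(212), np.int64(234))]
pred z 0.082 u 203.8 244.8 v 222.3 247.0
pred z 0.002 u 210.7 240.3 v 251.2 270.4
```

```bash
python3 -c "
from rig import *
print(sign_off())"
```

```text
the job is handed in; nothing more can be done
None
```

The job is handed in, and sign-off gave no verdict. By camera, the key is back in its stand, all 4 expired vials are in the tray, and the jug is upright about 11 mm off the pad centre. No fresh vial shows outside the jug after I put in the 3 I found. I judged the tab fully home only by the push force and depth. One expired vial rolled out of the tray during the tipping; I picked it up and put it back.

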